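# End-stamp soap bars with the treadle press and stack them crosswise to cure

### The arm

A 7-joint arm with a two-finger parallel gripper is mounted at the origin on the work surface. World frame = base frame: x ahead of the robot, y to its left, z up, the work surface at z = 0. Lengths are in m, angles in rad, forces in N, time in s.
With the tool pointing down it reaches from about 0.35 to 0.9 m from the base axis. Payload 8.1 kg.
Tool frame: the origin (TCP) lies at the very end of the fingers, on their centre line; the grasp point (between the pads) lies 19 mm behind it; z points along the fingers, y is the line along which they close (so a half turn about z gives the same grasp; the last joint's range is limited). The gripper opens to 85 mm and grips with 20 to 120 N. Pads are 22 mm wide; open, the fingers measure 114 mm over their backs; the gripper's body (76 mm by 85 mm) begins 54 mm behind the grasp point. The pads swing forward as they close: fully open they stand 13 mm farther back than shut.
Start: joints at [1.114, 0.434, 0.025, 1.573, -0.012, 1.134, -0.075], TCP at [0.217, -0.586, 0.231] pointing down, gripper open.
Joint ranges: [-2.62, 2.62], [-0.44, 2.09], [-1.27, 1.32], [0.08, 2.57], [-1.32, 4.46], [0.12, 2], [-2.74, 2.74]. Speed limits (rad/s): [2.22, 2.22, 3.01, 3.01, 3.14, 3.14, 3.14].

### API

Orientations are given as a unit quaternion [x, y, z, w].
In Python, from cell import * gives the robot as it stands.
- The arm moves only by the tool apply_moves, never from a script. Its argument "commands" is a list of rows, each an object with "gripper": the closure, from 0 (fully open) to 1 (shut); "slide": the shift along the tool's x, y, z each as a share of 0.03 m, from -1 to 1, a list of three; "roll": the turn about the tool's z as a share of 0.1 rad, from -1 to 1. In form: [{"gripper": gripper, "slide": [x, y, z], "roll": roll}, ...]. A call has 1 to 5 rows; each row shifts and turns the commanded pose from where the row before left it, along the tool's axes as they then stand; what a row does not reach is not made up. A row lasts 1/10 s, in which the tool goes at most 50 mm and 8.59 degrees, less where a joint would pass 70% of its speed; a pose out of reach is approached as far as the arm can. A call with a number of a shift or a turn outside -1 to 1 is refused whole. A call with a gripper value outside its range is refused whole. The fingers move at their own pace and stop on an object; "force" is the grip in N (left out, the last holds). Time passes only in rows, so rows that do not move let the fingers close. It gives the time, the measured TCP pose, the force, the opening and the grip force at its end, in the units of the state.
- get_state(): the state, without advancing time (a new reading comes with each control period).
- grab_frame(name): name is "side" or "top"; returns (picture, depth): 420x560x3 uint8, red, green, blue; 420x560 float32, m along the optical axis (not along the pixel's ray), 0 where there is no reading.
- camera_params(name): a dict with "fx", "fy", "cx", "cy" (pixels), "world_from_camera" (4x4, takes a point from camera to world coordinates). Camera axes: x right, y down, z forward; pixel columns grow to the right and rows downward; lengths in m; the calibration is good to about 2 mm. A picture is of the moment at which its call begins. camera_params takes no time and is no camera call.
- sign_off(): hands the job in; it is judged then, once.
The state is a dict: "t": time; "joints": joint angles; "qvel": joint speeds; "joint_torque": joint torques, N m; "tcp_pos": TCP position; "orientation": TCP orientation; "contact_force": force on the tool from outside, world axes, zero at the start; "torque": the same for the moment, N m; "finger_gap": opening from 0.0 (shut) to 1.0 (fully open); "grip_force": force on a finger pad.
Only numpy, scipy, OpenCV 4.12 (cv2) and the standard library are available. Lean on these libraries where they do the work, as an engineer would, in place of code of your own. Each camera call takes 0.05 s, during which the arm holds its last target. There are 200 camera calls.

### The job

Stamp every soap bar on the steel tray and stack it to cure: lay the bars one to a lane in the press, lengthwise between fence and ram, let go of them, then push the treadle right down to its stop with the gripper, hold it there for about a second and let it come back up. Then stack all the bars, centred on the wooden curing board, as an airy crosswise tower: two parallel bars to a layer, about 84 mm apart centre to centre and evenly either side of the middle, the bottom layer along the board's long side and each next layer across the one below; an odd last bar goes on top at one of its layer's two places. Leave the jar, bottle and tin beyond the press alone.

Things in the scene. Friction and masses are not known exactly. Their poses are not given: they have to be found in the camera images.
- bar0: long bar of cream-coloured solid soap, square section: 120 mm long (its x axis) by 24 by 24 mm, about 70 g; origin at its centre. Between three and five of the five bars are there in a given run, all alike; at the start each lies flat in a compartment of its own on the steel tray
- bar1: long bar of cream-coloured solid soap, square section: 120 mm long (its x axis) by 24 by 24 mm, about 70 g; origin at its centre. Between three and five of the five bars are there in a given run, all alike; at the start each lies flat in a compartment of its own on the steel tray
- bar2: long bar of cream-coloured solid soap, square section: 120 mm long (its x axis) by 24 by 24 mm, about 70 g; origin at its centre. Between three and five of the five bars are there in a given run, all alike; at the start each lies flat in a compartment of its own on the steel tray
- bar3: long bar of cream-coloured solid soap, square section: 120 mm long (its x axis) by 24 by 24 mm, about 70 g; origin at its centre. Between three and five of the five bars are there in a given run, all alike; at the start each lies flat in a compartment of its own on the steel tray
- bar4: long bar of cream-coloured solid soap, square section: 120 mm long (its x axis) by 24 by 24 mm, about 70 g; origin at its centre. Between three and five of the five bars are there in a given run, all alike; at the start each lies flat in a compartment of its own on the steel tray
- press: fixed end-stamping press in the middle; origin on the counter, x away from the robot, y left. Grey bed 310 mm wide (y), top 12 mm above the counter, with five lanes along x, 58 mm apart (y = 116, 58, 0, -58, -116 mm). Fence at the robot's end of the lanes, ram at the far end, treadle in front of the fence. The lanes are 38 mm wide, parted by black guide blocks
- fence (a point): middle of the inner face of the fixed aluminium fence, at the bed's top (x = -65 mm in the press's frame); the fence is 12 mm thick, top 34 mm above the counter. With the treadle up the die faces are 140 mm from it: room for a 120 mm bar. Guide blocks (20 mm wide, 12 mm above the bed) stand only at the lanes' ends, x = -66 to -28 and +40 to +77 mm; the middle is open for fingers
- lane0 (a point): middle of lane 1 counted from the left, on the bed's top surface: put the centre of a bar 12 mm above it, its length along the press's x axis
- lane1 (a point): middle of lane 2 counted from the left, on the bed's top surface: put the centre of a bar 12 mm above it, its length along the press's x axis
- lane2 (a point): middle of lane 3 counted from the left, on the bed's top surface: put the centre of a bar 12 mm above it, its length along the press's x axis
- lane3 (a point): middle of lane 4 counted from the left, on the bed's top surface: put the centre of a bar 12 mm above it, its length along the press's x axis
- lane4 (a point): middle of lane 5 counted from the left, on the bed's top surface: put the centre of a bar 12 mm above it, its length along the press's x axis
- pedal (a joint): treadle of the press: aluminium plate with rubber top, 130 mm wide, 86 mm long, hinged by the fence (hinge line along y at x = -88 mm, 16 mm above the counter), free edge towards the robot. 0 rad: up, tilted 0.30 rad, free edge raised; 0.30 rad: level, at its stop. A spring lifts it back; at the pad point it takes about 5 N to start and 11 to 13 N at the stop. It drives the ram
- pedal_pad (a point): point to press: on the treadle's rubber top, in the middle of its width, 68 mm from the hinge (moves with the treadle; about 41 mm above the counter when up, about 22 mm when down, and some 5 mm nearer the robot)
- ram (a joint): ram: steel crossbar at the far end with five steel noses (28 mm wide, top 34 mm above the counter), one in each lane, each with a round brass die on its face. Value: its travel towards the robot in m; 0 with the treadle up (die faces at x = +75 mm in the press's frame), 0.018 with it fully down, when it has pushed the bars up to the fence (122 mm gap left)
- tray: fixed shallow steel tray, 310 mm (its x) by 160 mm, floor 4 mm above the counter; origin at the centre of its underside. Five compartments for bars lying across it (along its y), 58 mm apart, 38 mm wide, parted by ribs 20 mm wide, 14 mm above the counter, that stand only more than 32 mm from its long centre line, leaving the middle open for fingers. It stands left or right of the press
- board: fixed flat wooden curing board, 200 mm (long side, its x axis) by 140 mm, top 14 mm above the counter, with dark grooves along its length; origin at the centre of its underside. It stands on the other side of the press from the tray
- scrub_jar: bystander: closed glass jar, 80 mm across, 90 mm high, beyond the press; origin at the centre of its underside
- amber_bottle: bystander: amber glass bottle, 52 mm across, 130 mm high, beyond the press; origin at the centre of its underside
- tin: bystander: flat round aluminium tin, 70 mm across, 26 mm high, beyond the press; origin at the centre of its underside
Things that resemble listed ones, but are neither listed nor needed, are in the scene too. What is shaped like the bar4 but purple or turquoise is not meant. What is shaped like the bar1 but blue or turquoise is not meant.

How it is judged:
By the outcome, as a careful person would: the job done as asked, in the order asked, and still so for the second after the job is handed in, with the robot touching nothing.
Of bar0, bar1, bar2, bar3, bar4 only 3 to 5 are there at a start; the rules pass over those that are not, and their reading is None.
At some moment in a run one of bar0, bar1, bar2, bar3, bar4 may be knocked a few centimetres aside while the robot is not near it.
Once in a run the grip may slacken for a moment while it holds something.
It also fails if it takes over 210 s, if anything falls off the work surface, if the arm or the gripper's body presses on something with over 40 N, if the wrist force passes 120 N, or if a joint passes its speed limit or range.

## Working session

There is one attempt and no reset: what is moved stays moved. The work goes in short steps, Python scripts to look and compute and a tool call to move; the robot and the scene stay as the last step left them, time stands still between calls to the robot, and variables do not carry over. Pictures are saved under pics/ and viewed, at most 14 in all, crops included, and the job is handed in when it is done.

Besides the shell and the picture viewer there is one more tool, called after "Emit:" as name(argument=value, ...) on one line, values as JSON. apply_moves: Moves the arm, as the interface text tells. Shift numbers are shares of 0.03 m and turn numbers shares of 0.1 rad, none past 1 either way. Its arguments: {"type":"object","properties":{"commands":{"type":"array"},"force":{"type":"number"}},"required":["commands"]}

```bash
ls; mkdir -p pics
python3 - <<'E'
from cell import *
import cv2,numpy as np
s=get_state();print({k:np.round(v,3).tolist() for k,v in s.items()})
for n in("top","side"):
    p,d=grab_frame(n);cv2.imwrite(f"pics/{n}0.png",p[...,::-1]);np.savez(f"{n}0.npz",p=p,d=d)
    c=camera_params(n);print(n,c["fx"],c["cx"],c["cy"],np.round(c["world_from_camera"],3).tolist())
E
```

```text
pics
{'t': 0.0, 'joints': [1.114, 0.435, 0.025, 1.574, -0.012, 1.134, -0.075], 'qvel': [0.001, -0.0, -0.001, -0.001, -0.001, 0.0, 0.001], 'joint_torque': [-0.002, -67.047, 1.025, -31.621, 0.016, 0.013, -0.0], 'tcp_pos': [0.216, -0.586, 0.231], 'orientation': [0.984, 0.176, -0.0, -0.001], 'contact_force': [-0.124, 0.869, 0.175], 'torque': [0.068, 0.002, 0.009], 'grip_force': 0.0, 'finger_gap': 1.003}
top 380.248059086222 277.89834622623323 208.31078147534419 [[-0.012, -0.996, 0.089, 0.39], [-1.0, 0.013, 0.006, 0.117], [-0.007, -0.089, -0.996, 1.202], [0.0, 0.0, 0.0, 1.0]]
side 379.38020109407825 280.96641127727776 207.27605008069096 [[0.997, -0.058, 0.058, 0.451], [-0.082, -0.613, 0.785, -0.58], [-0.01, -0.788, -0.616, 0.591], [0.0, 0.0, 0.0, 1.0]]
```

View pics/top0.png

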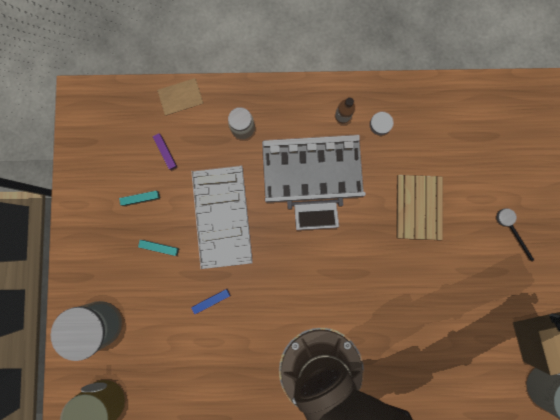

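View pics/side0.png

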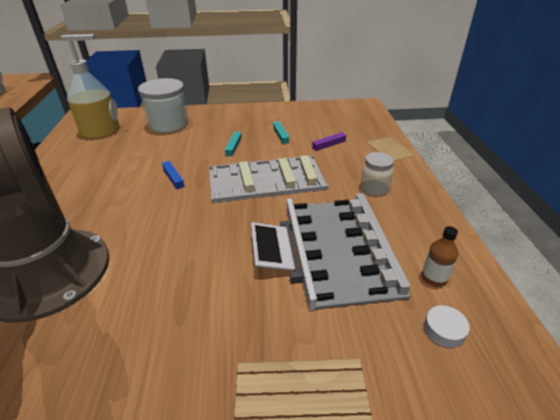

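```bash
cat > h.py <<'E'
from cell import *
import cv2,numpy as np
def load(n,i): 
    z=np.load(f"{n}{i}.npz");return z["p"],z["d"]
def snap(n,i):
    p,d=grab_frame(n);np.savez(f"{n}{i}.npz",p=p,d=d);return p,d
def xyz(n,d):
    c=camera_params(n);v,u=np.indices(d.shape)
    P=np.stack([(u-c["cx"])/c["fx"]*d,(v-c["cy"])/c["fy"]*d,d],-1);M=c["world_from_camera"]
    return P@M[:3,:3].T+M[:3,3]
def ray(n,uv,z):
    c=camera_params(n);M=c["world_from_camera"];uv=np.atleast_2d(uv).astype(float)
    r=np.c_[(uv[:,0]-c["cx"])/c["fx"],(uv[:,1]-c["cy"])/c["fy"],np.ones(len(uv))]@M[:3,:3].T
    return M[:3,3]+r*((z-M[2,3])/r[:,2])[:,None]
def proj(n,X):
    c=camera_params(n);M=c["world_from_camera"];q=(np.atleast_2d(X)-M[:3,3])@M[:3,:3]
    return np.c_[q[:,0]/q[:,2]*c["fx"]+c["cx"],q[:,1]/q[:,2]*c["fy"]+c["cy"]]
def crop(p,x0,y0,x1,y1,k,name):
    cv2.imwrite(name,cv2.resize(p[y0:y1,x0:x1,::-1],None,fx=k,fy=k,interpolation=cv2.INTER_CUBIC))
E
python3 - <<'E'
from h import *
p,d=load("top",0);ps,ds=load("side",0)
a=cv2.resize(p[125:275,180:455,::-1],None,fx=2.9,fy=2.9,interpolation=3)[:, :797]
b=cv2.resize(ps[140:310,195:415,::-1],None,fx=2.6,fy=2.6,interpolation=3)
cv2.imwrite("pics/topc.png",a);cv2.imwrite("pics/sidec.png",b)
X=xyz("top",d); Xs=xyz("side",ds)
for n,X in(("top",X),("side",Xs)):
  print(n,"tray rowz")
  print("z stats table", np.median(X[(abs(X[...,0]-.4)<.05)&(abs(X[...,1]-.25)<.04)],0))
XX=xyz("top",d)
print(np.round(XX[160:275:4,192:256:3,2]*1000).astype(int))
E
```

```text
top tray rowz
z stats table [0.39964457 0.24919203 0.00725178]
side tray rowz
z stats table [0.40575478 0.24076411 0.0069811 ]
[[   1    2    1    2    2    2    4    3   -1   -1    0   -3    4    4
     1    4   -4    5    5    2   -1   -2]
 [   5    3    0    4    0    1   -1    5    4    3    6    3    5    1
     4    3   -4   -3    0    3    5   -6]
 [   0    5    6    1    1   -3    1    0    0    2    7    5    7    7
     6    0    3   -1    3   -2    0   -2]
 [   9    2    6   11    5    6    3    7 1202    2    4    9   15   11
    10   11    7    2    3    0    1   -1]
 [  18   18   21   31   28   28   29   30   31   28   32   31   32   27
    29    9    6    1    0    0   -4    3]
 [  18    4   27   30   30   27   28   30   26   30   31   31   32   30
    27    3    2    2   -1    3    1    1]
 [  15    4   24   16   12    9    2    4    5    5    4    7    9    6
    14   12   16   16    3    0    2    3]
 [   4    6    4   17   16   18    3    6    9    5   11    2    5   19
    15   21   15   19   -1    2    3    1]
 [   1   24   11   21   18   12    9    6    5    4  
[... 1662 characters left out ...]
  1    0]
 [   2    1    5    7    4    3    5    9    8    3    0    7    4    4
    10    6    9    5    5    7   -3    1]
 [   2    4    0    5    5    7    7    8    3    5    5    4    9    2
     5    4    8    7    4    2   -3   -2]
 [   2    2   -3    5    2    6    0    2    9    6    4    5    4    9
     3   17   16   14   18    7    1    4]
 [   2    2    4   14   18   16   18   14    2    4    1    7    4    6
     6   10    6    0    1    4    0    5]
 [  -1    1    1   13    4    2    1    1    0   -1    2    3    3   -1
    -1    0    2    2   -1    3    3    4]
 [   3    1   -1    4    0    1   -3    2    2    2    5    1   -2   -2
    -1    2    1   -1   -2    3    4    0]]
```

View pics/topc.png

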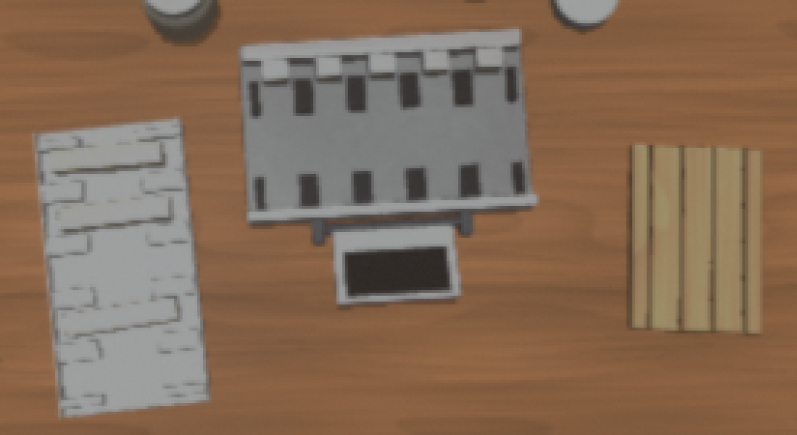

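View pics/sidec.png

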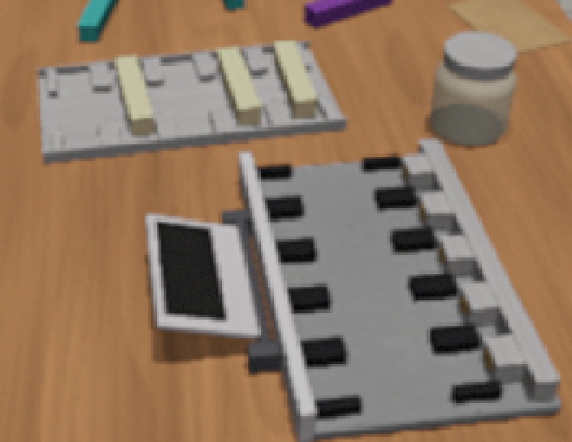

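```bash
cat >> h.py <<'E'
def bars(n,p,d,box,zlo,zhi,amin=40):
    "clusters of high points in box -> centre,yaw,size"
    X=xyz(n,d);m=((X[...,2]>zlo)&(X[...,2]<zhi)&(X[...,0]>box[0])&(X[...,0]<box[1])&(X[...,1]>box[2])&(X[...,1]<box[3]))
    q=p.astype(int);m&=(q[...,0]-q[...,2]>18)
    m=cv2.morphologyEx(m.astype(np.uint8),cv2.MORPH_CLOSE,np.ones((3,3)))
    k,l,st,ce=cv2.connectedComponentsWithStats(m,connectivity=4);out=[]
    for i in range(1,k):
        if st[i,4]<amin: continue
        Y=X[(l==i)&(X[...,2]>zlo)&(X[...,2]<zhi)];z=np.median(Y[:,2])
        v,u=np.nonzero(l==i);R=ray(n,np.c_[u,v],z)
        (cx,cy),(w,h),a=cv2.minAreaRect((R[:,:2]*1000).astype(np.float32))
        Z=R[:,:2]-R[:,:2].mean(0);e=np.linalg.svd(Z,full_matrices=False)[2][0];e*=np.sign(e[0]) or 1
        out.append((R[:,:2].mean(0).round(4).tolist(),[round(cx/1e3,4),round(cy/1e3,4)],round(z,4),round(np.degrees(np.arctan2(e[1],e[0])),1),sorted([round(w),round(h)]),int(st[i,4])))
    return out
E
python3 - <<'E'
from h import *
for n in("top","side"):
    p,d=load(n,0);q=p.astype(int);X=xyz(n,d)
    print(n,"r-b bars: ",[tuple(q[r,c]) for r,c in ([(180,215),(233,220),(215,225)] if n=="top" else [(175,247),(182,225)])])
    for z in [(.021,.037)]: 
        for b in bars(n,p,d,(.3,.9,.15,.5),*z):print(b)
    # black blocks
    m=((q.max(-1)<60)&(X[...,2]<.05)&(X[...,0]>.45)&(X[...,0]<.8)&(abs(X[...,1])<.25)).astype(np.uint8)
    k,l,st,ce=cv2.connectedComponentsWithStats(m,connectivity=4)
    for i in range(1,k):
        if st[i,4]>12:
            Y=X[l==i];print("blk",ce[i].round(1),st[i,4],np.median(Y,0).round(3),ray(n,ce[i],.024)[0,:2].round(4))
    # board
    hsv=cv2.cvtColor(p,cv2.COLOR_RGB2HSV)
    Y=(X[...,1]<-.15)&(X[...,1]>-.5)&(X[...,0]>.35)&(X[...,0]<.75)
    m=(Y&(X[...,2]>.008)&(X[...,2]<.03)&(q[...,1]>100)).astype(np.uint8)
    m=cv2.morphologyEx(m,cv2.MORPH_CLOSE,np.ones((3,3)));k,l,st,ce=cv2.connectedComponentsWithStats(m)
    i=1+np.argmax(st[1:,4]);v,u=np.nonzero(l==i);z=np.median(X[l==i][:,2]);R=ray(n,np.c_[u,v],.014)[:,:2]
    print("board",z,cv2.minAreaRect((R*1000).astype(np.float32)),R.mean(0),st[i])
E
```

```text
top r-b bars:  [(np.int64(157), np.int64(158), np.int64(156)), (np.int64(158), np.int64(160), np.int64(159)), (np.int64(158), np.int64(160), np.int64(160))]
blk [355.6 153.8] 21 [ 0.664 -0.123  0.025] [ 0.6648 -0.1226]
blk [339.  154.8] 53 [ 0.662 -0.07   0.025] [ 0.6624 -0.0703]
blk [320.7 155.8] 44 [ 0.659 -0.013  0.025] [ 0.6601 -0.0128]
blk [302.4 156.9] 45 [0.657 0.046 0.025] [0.6572 0.0448]
blk [284.5 158.4] 39 [0.653 0.103 0.026] [0.6534 0.1013]
blk [358.2 185.8] 20 [ 0.564 -0.127  0.025] [ 0.563  -0.1274]
blk [341.4 186.6] 37 [ 0.563 -0.074  0.025] [ 0.5614 -0.0751]
blk [323.1 188.2] 38 [ 0.557 -0.017  0.026] [ 0.5571 -0.0178]
blk [304.6 188.6] 32 [0.557 0.039 0.025] [0.5565 0.0398]
blk [316.8 216.9] 375 [0.467 0.004 0.038] [0.4676 0.0037]
board 0.015160453567562904 ((496.2227783203125, -318.782958984375), (135.097900390625, 199.0999755859375), 87.22672271728516) [ 0.49563977 -0.31919144] [ 398  175   44   65 2785]
side r-b bars:  [(np.int64(195), np.int64(193), np.int64(161)), (np.int64(167), np.int64(165), np.int64(164))]
([0.5915, 0.3074], [0.5913, 0.3107], np.float64(0.02
[... 543 characters left out ...]
9 0.023] [0.6589 0.0383]
blk [308.7 236.2] 109 [0.557 0.034 0.023] [0.5568 0.0338]
blk [361.2 249.8] 150 [ 0.662 -0.019  0.023] [ 0.6612 -0.0188]
blk [313.6 254.6] 127 [ 0.559 -0.023  0.024] [ 0.559  -0.0235]
blk [369.4 269.9] 180 [ 0.664 -0.076  0.023] [ 0.6633 -0.0762]
blk [319.4 275.1] 149 [ 0.562 -0.08   0.023] [ 0.5618 -0.0807]
blk [296.8 279.1] 71 [ 0.518 -0.077  0.013] [ 0.5162 -0.0869]
blk [378.1 290.4] 118 [ 0.667 -0.128  0.023] [ 0.666  -0.1286]
blk [324.6 296.3] 106 [ 0.563 -0.132  0.023] [ 0.5631 -0.1334]
board 0.014012260286215827 ((497.2666015625, -295.9736633300781), (93.28189086914062, 200.41502380371094), 86.1880874633789) [ 0.4991569  -0.29768794] [ 234  359  138   61 7320]
```

```bash
cat >> h.py <<'E'
def tops(n,p,d,box,zlo,zhi,amin=60):
    "clusters of points by height only -> mean, rect centre, z, yaw deg, size, n"
    X=xyz(n,d);m=((X[...,2]>zlo)&(X[...,2]<zhi)&(X[...,0]>box[0])&(X[...,0]<box[1])&(X[...,1]>box[2])&(X[...,1]<box[3])).astype(np.uint8)
    m=cv2.morphologyEx(m,cv2.MORPH_OPEN,np.ones((2,2)));m=cv2.morphologyEx(m,cv2.MORPH_CLOSE,np.ones((3,3)))
    k,l,st,ce=cv2.connectedComponentsWithStats(m,connectivity=4);out=[]
    for i in range(1,k):
        if st[i,4]<amin: continue
        Y=X[(l==i)&(X[...,2]>zlo)&(X[...,2]<zhi)];z=np.median(Y[:,2])
        v,u=np.nonzero(l==i);R=ray(n,np.c_[u,v],z)[:,:2]
        (cx,cy),s,a=cv2.minAreaRect((R*1000).astype(np.float32))
        e=np.linalg.svd(R-R.mean(0),full_matrices=False)[2][0]
        yaw=np.degrees(np.arctan2(e[1],e[0]))%180
        out.append((R.mean(0).round(4).tolist(),[round(cx/1e3,4),round(cy/1e3,4)],round(float(z),4),round(float(yaw),1),[round(x) for x in sorted(s)],int(st[i,4])))
    return out
def plan(x,y,z,th):
    "print roll shares, then slide shares after the roll (th deg = tool x heading)"
    s=get_state();q=s["orientation"];t0=2*np.arctan2(q[1],q[0]);dr=(np.radians(th)-t0+np.pi)%(2*np.pi)-np.pi
    D=np.array([x,y,z])-s["tcp_pos"];t=np.radians(th)
    print("roll %.2f"%(-dr/.1),"slide",np.round([(np.cos(t)*D[0]+np.sin(t)*D[1])/.03,(np.sin(t)*D[0]-np.cos(t)*D[1])/.03,-D[2]/.03],2),"th0 %.1f"%np.degrees(t0),"pos",np.round(s["tcp_pos"],4))
def st():
    s=get_state();print({k:np.round(s[k],3).tolist() for k in("t","tcp_pos","contact_force","finger_gap","grip_force")})
E
python3 - <<'E'
from h import *
p,d=load("top",0)
print("bars");[print(b) for b in tops("top",p,d,(.3,.8,.15,.45),.021,.036)]
print("fence+ram");[print(b) for b in tops("top",p,d,(.5,.72,-.2,.2),.029,.042)]
ps,ds=load("side",0)
print("side fence");[print(b) for b in tops("side",ps,ds,(.5,.72,-.2,.2),.029,.042)]
print("tray");[print(b) for b in tops("top",p,d,(.3,.8,.15,.45),.0025,.036)]
plan(.42,.295,.15,97)
E
```

```text
bars
([0.5876, 0.3131], [0.5877, 0.3128], 0.0293, 94.0, [25, 120], 308)
([0.5263, 0.3042], [0.5262, 0.3043], 0.0293, 96.5, [25, 119], 306)
([0.4155, 0.2974], [0.4155, 0.297], 0.0292, 98.3, [24, 120], 307)
fence+ram
([0.696, 0.0165], [0.6927, 0.0157], 0.0353, 92.4, [41, 298], 876)
([0.5272, 0.0081], [0.5272, 0.0074], 0.0349, 92.7, [12, 307], 397)
side fence
([0.701, -0.0056], [0.697, 0.0116], 0.0339, 92.4, [42, 300], 1391)
([0.5337, -0.0194], [0.5324, 0.0035], 0.034, 92.6, [13, 308], 619)
tray
([0.6188, 0.1574], [0.61, 0.1619], 0.0144, 1.4, [29, 192], 387)
([0.4678, 0.3014], [0.4649, 0.3105], 0.0086, 5.0, [191, 325], 5129)
roll -13.39 slide [28.32 10.32  2.69] th0 20.3 pos [ 0.2163 -0.5859  0.2306]
```

Emit:
apply_moves(commands=[{"gripper": 0.35, "slide": [0, 0, 0], "roll": -1}, {"gripper": 0.35, "slide": [0, 0, 0], "roll": -1}, {"gripper": 0.35, "slide": [0, 0, 0], "roll": -1}, {"gripper": 0.35, "slide": [0, 0, 0], "roll": -1}, {"gripper": 0.35, "slide": [0, 0, 0], "roll": -1}], force=60)

```text
t: 0.6
tcp_pos: [0.2164, -0.586, 0.2309]
orientation: [0.909, 0.416, -0.0, -0.0]
contact_force: [0.2, 0.1, 0.3]
finger_gap: 0.649
grip_force: 0.0
```

Emit:
apply_moves(commands=[{"gripper": 0.35, "slide": [0, 0, 0], "roll": -1}, {"gripper": 0.35, "slide": [0, 0, 0], "roll": -1}, {"gripper": 0.35, "slide": [0, 0, 0], "roll": -1}, {"gripper": 0.35, "slide": [0, 0, 0], "roll": -1}, {"gripper": 0.35, "slide": [0, 0, 0], "roll": -1}])

```text
t: 1.1
tcp_pos: [0.2163, -0.586, 0.2308]
orientation: [0.778, 0.628, 0.0, -0.0]
contact_force: [-0.2, 0.4, 0.1]
finger_gap: 0.65
grip_force: 0.0
```

Emit:
apply_moves(commands=[{"gripper": 0.35, "slide": [0, 0, 0], "roll": -1}, {"gripper": 0.35, "slide": [0, 0, 0], "roll": -1}, {"gripper": 0.35, "slide": [0, 0, 0], "roll": -1}, {"gripper": 0.35, "slide": [0, 0, 0], "roll": -0.6}, {"gripper": 0.35, "slide": [0, 0, 0], "roll": 0}])

```text
t: 1.6
tcp_pos: [0.2163, -0.5861, 0.2309]
orientation: [0.655, 0.756, 0.0, -0.0]
contact_force: [-1.0, -0.1, -0.1]
finger_gap: 0.646
grip_force: 0.0
```

Emit:
apply_moves(commands=[{"gripper": 0.35, "slide": [1, 1, 0], "roll": 0}, {"gripper": 0.35, "slide": [1, 1, 0], "roll": 0}, {"gripper": 0.35, "slide": [1, 1, 0], "roll": 0}, {"gripper": 0.35, "slide": [1, 1, 0], "roll": 0}, {"gripper": 0.35, "slide": [1, 1, 0], "roll": 0}])

```text
t: 2.1
tcp_pos: [0.3443, -0.415, 0.2313]
orientation: [0.656, 0.755, -0.0, -0.0]
contact_force: [0.6, -0.7, 0.5]
finger_gap: 0.649
grip_force: 0.0
```

Emit:
apply_moves(commands=[{"gripper": 0.35, "slide": [1, 1, 0], "roll": 0}, {"gripper": 0.35, "slide": [1, 1, 0], "roll": 0}, {"gripper": 0.35, "slide": [1, 1, 0], "roll": 0}, {"gripper": 0.35, "slide": [1, 1, 0], "roll": 0}, {"gripper": 0.35, "slide": [1, 1, 0], "roll": 0}])

```text
t: 2.6
tcp_pos: [0.4714, -0.2452, 0.2313]
orientation: [0.656, 0.755, -0.0, 0.0]
contact_force: [0.3, -0.2, 0.0]
finger_gap: 0.65
grip_force: 0.0
```

Emit:
apply_moves(commands=[{"gripper": 0.35, "slide": [1, 0, 0], "roll": 0}, {"gripper": 0.35, "slide": [1, 0, 0], "roll": 0}, {"gripper": 0.35, "slide": [1, 0, 0], "roll": 0}, {"gripper": 0.35, "slide": [1, 0, 0], "roll": 0}, {"gripper": 0.35, "slide": [1, 0, 0], "roll": 0}])

```text
t: 3.1
tcp_pos: [0.4489, -0.097, 0.2312]
orientation: [0.656, 0.755, -0.0, -0.0]
contact_force: [0.0, 0.2, 1.0]
finger_gap: 0.65
grip_force: 0.0
```

Emit:
apply_moves(commands=[{"gripper": 0.35, "slide": [1, 0, 0], "roll": 0}, {"gripper": 0.35, "slide": [1, 0, 0], "roll": 0}, {"gripper": 0.35, "slide": [1, 0, 0], "roll": 0}, {"gripper": 0.35, "slide": [1, 0, 0], "roll": 0}, {"gripper": 0.35, "slide": [1, 0, 0], "roll": 0}])

```text
t: 3.6
tcp_pos: [0.4276, 0.0514, 0.2313]
orientation: [0.656, 0.755, -0.0, 0.0]
contact_force: [0.9, -0.4, 0.0]
finger_gap: 0.646
grip_force: 0.0
```

Emit:
apply_moves(commands=[{"gripper": 0.35, "slide": [1, 0, 0.5], "roll": 0}, {"gripper": 0.35, "slide": [1, 0, 0.5], "roll": 0}, {"gripper": 0.35, "slide": [1, 0, 0.5], "roll": 0}, {"gripper": 0.35, "slide": [1, 0, 0.5], "roll": 0}, {"gripper": 0.35, "slide": [1, 0, 0.5], "roll": 0}])

```text
t: 4.1
tcp_pos: [0.4063, 0.1998, 0.1557]
orientation: [0.656, 0.755, -0.0, 0.0]
contact_force: [0.2, 0.5, -0.5]
finger_gap: 0.652
grip_force: 0.0
```

Run:
```python
from h import *
print([proj(n,get_state()["tcp_pos"]).round(0).tolist() for n in("top","side")])
p,d=snap("side",1);[print(b) for b in bars("side",p,d,(.3,.9,.15,.5),.021,.037)]
plan(.4175,.297,.10,98.3)
```

```text
[[[250.0, 237.0]], [[236.0, 150.0]]]
([0.5914, 0.3073], [0.5913, 0.3104], np.float64(0.028), np.float64(-86.2), [25, 128], 229)
([0.5304, 0.2984], [0.5304, 0.3022], np.float64(0.028), np.float64(-84.3), [25, 129], 231)
([0.4201, 0.2911], [0.4196, 0.2945], np.float64(0.0283), np.float64(-81.8), [24, 129], 234)
roll 0.00 slide [2.99 0.88 1.81] th0 98.3 pos [0.4044 0.2046 0.1542]
```

Emit:
apply_moves(commands=[{"gripper": 0.35, "slide": [1, 0.5, 0], "roll": 0}, {"gripper": 0.35, "slide": [1, 0.38, 0.5], "roll": 0}, {"gripper": 0.35, "slide": [1, 0, 1], "roll": 0}, {"gripper": 0.35, "slide": [0, 0, 1], "roll": 0}, {"gripper": 0.35, "slide": [0, 0, 0.8], "roll": 0}])

```text
t: 4.65
tcp_pos: [0.4192, 0.2923, 0.0557]
orientation: [0.655, 0.756, -0.001, -0.0]
contact_force: [1.0, -0.7, -0.2]
finger_gap: 0.65
grip_force: 0.0
```

Emit:
apply_moves(commands=[{"gripper": 0.35, "slide": [0, 0, 0.5], "roll": 0}, {"gripper": 0.35, "slide": [0, 0, 0.5], "roll": 0}, {"gripper": 0.35, "slide": [0, 0, 0.25], "roll": 0}, {"gripper": 0.35, "slide": [0, 0, 0.25], "roll": 0}, {"gripper": 0.35, "slide": [0, 0, 0], "roll": 0}])

```text
t: 5.15
tcp_pos: [0.4198, 0.2913, 0.0118]
orientation: [0.655, 0.756, -0.0, -0.0]
contact_force: [-0.9, -0.1, 0.0]
finger_gap: 0.65
grip_force: 0.0
```

Run:
```python
from h import *
plan(.4175,.297,.009,98.3);st()
```

```text
roll -0.03 slide [ 0.2  -0.05  0.09] th0 98.1 pos [0.4198 0.2913 0.0118]
{'t': 5.15, 'tcp_pos': [0.42, 0.291, 0.012], 'contact_force': [-0.914, -0.13, 0.01], 'finger_gap': 0.65, 'grip_force': 0.0}
```

Emit:
apply_moves(commands=[{"gripper": 0.35, "slide": [0.2, 0, 0.09], "roll": 0}, {"gripper": 1, "slide": [0, 0, 0], "roll": 0}, {"gripper": 1, "slide": [0, 0, 0], "roll": 0}, {"gripper": 1, "slide": [0, 0, 0], "roll": 0}, {"gripper": 1, "slide": [0, 0, 0], "roll": 0}])

```text
t: 5.65
tcp_pos: [0.4194, 0.298, 0.0102]
orientation: [0.655, 0.756, 0.001, 0.0]
contact_force: [-0.7, 0.7, 6.0]
finger_gap: 0.263
grip_force: 59.7
```

Emit:
apply_moves(commands=[{"gripper": 1, "slide": [0, 0, 0], "roll": 0}, {"gripper": 1, "slide": [0, 0, 0], "roll": 0}, {"gripper": 1, "slide": [0, 0, -0.3], "roll": 0}, {"gripper": 1, "slide": [0, 0, -1], "roll": 0}, {"gripper": 1, "slide": [0, 0, -1], "roll": 0}])

```text
t: 6.15
tcp_pos: [0.4185, 0.297, 0.0794]
orientation: [0.655, 0.756, -0.001, -0.0]
contact_force: [1.0, 0.9, -0.1]
finger_gap: 0.27
grip_force: 59.0
```

Run:
```python
from h import *
st()
p,d=snap("top",2);ps,ds=snap("side",2);[print(b) for b in tops("top",p,d,(.3,.8,.15,.45),.021,.036)]
cv2.imwrite("pics/g1.png",cv2.resize(ps[90:230,180:400,::-1],None,fx=3,fy=3,interpolation=3))
plan(.5998,.1285,.10,2.6)
```

```text
{'t': 6.15, 'tcp_pos': [0.418, 0.297, 0.079], 'contact_force': [0.969, 0.872, -0.13], 'finger_gap': 0.27, 'grip_force': 59.018}
([0.5877, 0.3128], [0.5875, 0.3132], 0.0294, 93.4, [25, 119], 304)
([0.5264, 0.3045], [0.5263, 0.3042], 0.029, 96.7, [25, 120], 306)
roll 16.68 slide [ 5.71  5.95 -0.59] th0 98.2 pos [0.4207 0.2991 0.0823]
```

View pics/g1.png

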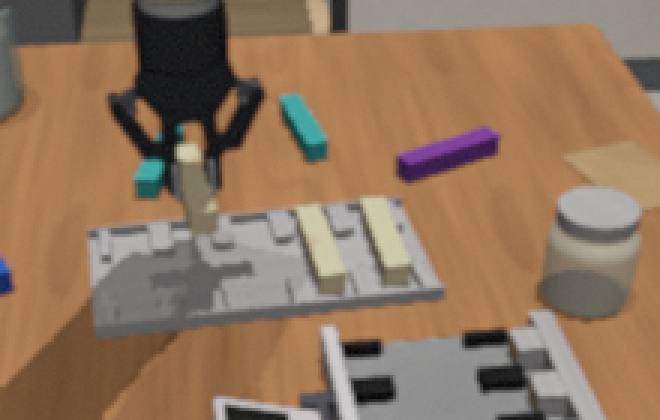

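Emit:
apply_moves(commands=[{"gripper": 1, "slide": [0, 0, -0.6], "roll": 1}, {"gripper": 1, "slide": [0, 0, 0], "roll": 1}, {"gripper": 1, "slide": [0, 0, 0], "roll": 1}, {"gripper": 1, "slide": [0, 0, 0], "roll": 1}, {"gripper": 1, "slide": [0, 0, 0], "roll": 1}])

```text
t: 6.75
tcp_pos: [0.4189, 0.2971, 0.0964]
orientation: [0.823, 0.569, -0.0, 0.0]
contact_force: [0.4, 0.5, -1.2]
finger_gap: 0.268
grip_force: 59.0
```

Emit:
apply_moves(commands=[{"gripper": 1, "slide": [0, 0, 0], "roll": 1}, {"gripper": 1, "slide": [0, 0, 0], "roll": 1}, {"gripper": 1, "slide": [0, 0, 0], "roll": 1}, {"gripper": 1, "slide": [0, 0, 0], "roll": 1}, {"gripper": 1, "slide": [0, 0, 0], "roll": 1}])

```text
t: 7.25
tcp_pos: [0.4188, 0.2971, 0.0963]
orientation: [0.938, 0.347, -0.0, 0.0]
contact_force: [-0.1, -0.7, -1.5]
finger_gap: 0.266
grip_force: 59.0
```

Emit:
apply_moves(commands=[{"gripper": 1, "slide": [0, 0, 0], "roll": 1}, {"gripper": 1, "slide": [0, 0, 0], "roll": 1}, {"gripper": 1, "slide": [0, 0, 0], "roll": 1}, {"gripper": 1, "slide": [0, 0, 0], "roll": 1}, {"gripper": 1, "slide": [0, 0, 0], "roll": 1}])

```text
t: 7.75
tcp_pos: [0.4188, 0.2971, 0.0963]
orientation: [0.995, 0.105, -0.0, 0.0]
contact_force: [0.6, -0.5, -0.5]
finger_gap: 0.269
grip_force: 59.0
```

Emit:
apply_moves(commands=[{"gripper": 1, "slide": [0, 0, 0], "roll": 1}, {"gripper": 1, "slide": [0, 0, 0], "roll": 0.7}, {"gripper": 1, "slide": [0.8, 0.8, 0], "roll": 0}, {"gripper": 1, "slide": [0.8, 0.8, 0], "roll": 0}, {"gripper": 1, "slide": [0.8, 0.8, 0], "roll": 0}])

```text
t: 8.25
tcp_pos: [0.4945, 0.2278, 0.0964]
orientation: [1.0, 0.022, -0.0, 0.0]
contact_force: [0.8, 0.2, -0.4]
finger_gap: 0.269
grip_force: 59.0
```

Emit:
apply_moves(commands=[{"gripper": 1, "slide": [0.8, 0.8, 0], "roll": 0}, {"gripper": 1, "slide": [0.8, 0.8, 0], "roll": 0}, {"gripper": 1, "slide": [0.8, 0.8, 0], "roll": 0}, {"gripper": 1, "slide": [0.8, 0.8, 0], "roll": 0}, {"gripper": 1, "slide": [0, 0, 0], "roll": 0}])

```text
t: 8.75
tcp_pos: [0.5974, 0.1313, 0.0961]
orientation: [1.0, 0.018, 0.001, 0.001]
contact_force: [0.7, -0.4, -0.8]
finger_gap: 0.267
grip_force: 59.0
```

Run:
```python
from h import *
st();plan(.5998,.1285,.018,2.6)
p,d=snap("side",3)
[print(b) for b in bars("side",p,d,(.4,.9,.0,.4),.07,.14)]
```

```text
{'t': 8.75, 'tcp_pos': [0.597, 0.131, 0.096], 'contact_force': [0.66, -0.445, -0.778], 'finger_gap': 0.267, 'grip_force': 59.028}
roll -0.09 slide [0.07 0.1  2.6 ] th0 2.1 pos [0.5974 0.1313 0.0961]
([0.751, 0.2104], [0.7521, 0.2116], np.float64(0.0723), np.float64(-22.6), [18, 56], 40)
([0.6344, 0.1208], [0.6344, 0.1221], np.float64(0.1093), np.float64(54.4), [46, 62], 282)
([0.5636, 0.1176], [0.5639, 0.1202], np.float64(0.1113), np.float64(63.7), [49, 60], 302)
```

Emit:
apply_moves(commands=[{"gripper": 1, "slide": [0.07, 0.1, 0.5], "roll": -0.09}, {"gripper": 1, "slide": [0, 0, 0.6], "roll": 0}, {"gripper": 1, "slide": [0, 0, 0.6], "roll": 0}, {"gripper": 1, "slide": [0, 0, 0.2], "roll": 0}, {"gripper": 1, "slide": [0, 0, 0], "roll": 0}])

```text
t: 9.3
tcp_pos: [0.5949, 0.1348, 0.0381]
orientation: [1.0, 0.027, -0.001, 0.0]
contact_force: [-0.1, 0.4, -0.4]
finger_gap: 0.268
grip_force: 59.0
```

Run:
```python
from h import *
st();plan(.5998,.1285,.018,2.6)
p,d=snap("side",4);t,d=snap("top",4)
a=cv2.resize(p[130:310,250:430,::-1],(540,540),interpolation=3)
b=cv2.resize(t[120:210,255:375,::-1],(360,270),interpolation=3)
cv2.imwrite("pics/l0.png",a[:,:])
```

```text
{'t': 9.3, 'tcp_pos': [0.595, 0.135, 0.038], 'contact_force': [-0.096, 0.387, -0.367], 'finger_gap': 0.268, 'grip_force': 59.023}
roll 0.09 slide [0.15 0.22 0.67] th0 3.1 pos [0.5949 0.1348 0.0381]
```

View pics/l0.png

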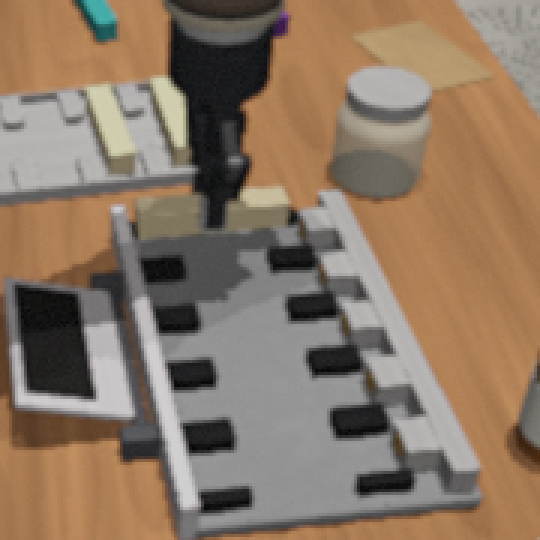

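Emit:
apply_moves(commands=[{"gripper": 1, "slide": [0.15, 0.22, 0], "roll": 0.09}, {"gripper": 1, "slide": [0, 0, 0], "roll": 0}, {"gripper": 1, "slide": [0, 0, 0], "roll": 0}])

```text
t: 9.7
tcp_pos: [0.6019, 0.1273, 0.0401]
orientation: [1.0, 0.021, 0.001, 0.0]
contact_force: [-0.3, -0.5, -1.4]
finger_gap: 0.266
grip_force: 59.0
```

Run:
```python
from h import *
st();plan(.5998,.1285,.018,2.6)
p,d=snap("top",5);plan(.5998,.1285,.018,2.6)
p,d=snap("top",6);plan(.5998,.1285,.018,2.6)
```

```text
{'t': 9.7, 'tcp_pos': [0.602, 0.127, 0.04], 'contact_force': [-0.335, -0.456, -1.366], 'finger_gap': 0.266, 'grip_force': 59.02}
roll -0.03 slide [-0.07 -0.04  0.74] th0 2.4 pos [0.6019 0.1273 0.0401]
roll -0.02 slide [-0.06 -0.03  0.73] th0 2.5 pos [0.6017 0.1276 0.04  ]
roll -0.02 slide [-0.06 -0.03  0.73] th0 2.5 pos [0.6015 0.1278 0.0399]
```

Emit:
apply_moves(commands=[{"gripper": 1, "slide": [0, 0, 0.25], "roll": 0}, {"gripper": 1, "slide": [0, 0, 0.25], "roll": 0}, {"gripper": 1, "slide": [0, 0, 0.15], "roll": 0}, {"gripper": 1, "slide": [0, 0, 0.05], "roll": 0}, {"gripper": 1, "slide": [0, 0, 0], "roll": 0}])

```text
t: 10.3
tcp_pos: [0.601, 0.1278, 0.0183]
orientation: [1.0, 0.022, -0.0, 0.0]
contact_force: [-1.0, -0.3, 0.1]
finger_gap: 0.266
grip_force: 59.3
```

Run:
```python
from h import *
st();plan(.5998,.1285,.018,2.6)
```

```text
{'t': 10.3, 'tcp_pos': [0.601, 0.128, 0.018], 'contact_force': [-1.023, -0.259, 0.06], 'finger_gap': 0.266, 'grip_force': 59.266}
roll -0.02 slide [-0.04 -0.03  0.01] th0 2.5 pos [0.601  0.1278 0.0183]
```

Emit:
apply_moves(commands=[{"gripper": 1, "slide": [0, 0, 0.05], "roll": 0}, {"gripper": 0.35, "slide": [0, 0, 0], "roll": 0}, {"gripper": 0.35, "slide": [0, 0, 0], "roll": 0}, {"gripper": 0.35, "slide": [0, 0, 0], "roll": 0}, {"gripper": 0.35, "slide": [0, 0, 0], "roll": 0}])

```text
t: 10.8
tcp_pos: [0.6013, 0.1278, 0.0168]
orientation: [1.0, 0.022, -0.0, 0.0]
contact_force: [-0.4, -1.1, -0.2]
finger_gap: 0.649
grip_force: 0.0
```

Emit:
apply_moves(commands=[{"gripper": 0.35, "slide": [0, 0, -0.3], "roll": 0}, {"gripper": 0.35, "slide": [0, 0, -0.8], "roll": 0}, {"gripper": 0.35, "slide": [0, 0, -1], "roll": 0}, {"gripper": 0.35, "slide": [0, 0, -1], "roll": 0}, {"gripper": 0.35, "slide": [0, 0, -0.4], "roll": 0}])

```text
t: 11.3
tcp_pos: [0.6029, 0.1283, 0.1257]
orientation: [1.0, 0.022, 0.002, -0.001]
contact_force: [0.5, 0.1, -0.4]
finger_gap: 0.649
grip_force: 0.0
```

Run:
```python
from h import *
st()
p,d=snap("top",7);ps,ds=snap("side",7);[print(b) for b in tops("top",p,d,(.3,.8,.15,.45),.021,.036)]
[print("S",b) for b in bars("side",ps,ds,(.3,.8,-.2,.45),.021,.042)]
plan(.5285,.3045,.10,96.5)
```

```text
{'t': 11.3, 'tcp_pos': [0.603, 0.128, 0.126], 'contact_force': [0.497, 0.118, -0.421], 'finger_gap': 0.649, 'grip_force': 0.0}
([0.5875, 0.3128], [0.5876, 0.3129], 0.0291, 93.8, [25, 120], 312)
([0.5262, 0.3047], [0.5265, 0.3042], 0.029, 96.2, [24, 120], 303)
S ([0.5914, 0.3072], [0.5911, 0.3103], np.float64(0.0279), np.float64(-86.1), [26, 129], 231)
S ([0.5305, 0.2982], [0.5299, 0.3016], np.float64(0.0282), np.float64(-84.0), [25, 129], 233)
S ([0.6032, 0.1201], [0.6039, 0.1188], np.float64(0.0346), np.float64(3.9), [51, 135], 612)
roll -16.41 slide [ 6.12 -1.79  0.81] th0 2.5 pos [0.6026 0.1282 0.1244]
```

Emit:
apply_moves(commands=[{"gripper": 0.35, "slide": [0, 0, 0], "roll": -1}, {"gripper": 0.35, "slide": [0, 0, 0], "roll": -1}, {"gripper": 0.35, "slide": [0, 0, 0], "roll": -1}, {"gripper": 0.35, "slide": [0, 0, 0], "roll": -1}, {"gripper": 0.35, "slide": [0, 0, 0], "roll": -1}])

```text
t: 11.9
tcp_pos: [0.6004, 0.1275, 0.1204]
orientation: [0.963, 0.271, -0.001, -0.0]
contact_force: [-0.8, -0.1, 0.5]
finger_gap: 0.648
grip_force: 0.0
```

Emit:
apply_moves(commands=[{"gripper": 0.35, "slide": [0, 0, 0], "roll": -1}, {"gripper": 0.35, "slide": [0, 0, 0], "roll": -1}, {"gripper": 0.35, "slide": [0, 0, 0], "roll": -1}, {"gripper": 0.35, "slide": [0, 0, 0], "roll": -1}, {"gripper": 0.35, "slide": [0, 0, 0], "roll": -1}])

```text
t: 12.4
tcp_pos: [0.6004, 0.1276, 0.1204]
orientation: [0.866, 0.5, -0.001, -0.0]
contact_force: [0.3, 0.8, -0.3]
finger_gap: 0.65
grip_force: 0.0
```

Emit:
apply_moves(commands=[{"gripper": 0.35, "slide": [0, 0, 0], "roll": -1}, {"gripper": 0.35, "slide": [0, 0, 0], "roll": -1}, {"gripper": 0.35, "slide": [0, 0, 0], "roll": -1}, {"gripper": 0.35, "slide": [0, 0, 0], "roll": -1}, {"gripper": 0.35, "slide": [0, 0, 0], "roll": -1}])

```text
t: 12.9
tcp_pos: [0.6004, 0.1276, 0.1204]
orientation: [0.715, 0.699, -0.001, -0.001]
contact_force: [0.6, -0.5, -0.3]
finger_gap: 0.649
grip_force: 0.0
```

Emit:
apply_moves(commands=[{"gripper": 0.35, "slide": [0, 0, 0], "roll": -1}, {"gripper": 0.35, "slide": [0, 0, 0], "roll": -0.4}, {"gripper": 0.35, "slide": [1, -0.6, 0], "roll": 0}, {"gripper": 0.35, "slide": [1, -0.6, 0], "roll": 0}, {"gripper": 0.35, "slide": [1, -0.6, 0], "roll": 0}])

```text
t: 13.4
tcp_pos: [0.5359, 0.2115, 0.1205]
orientation: [0.666, 0.746, -0.001, -0.001]
contact_force: [0.2, 0.1, -0.2]
finger_gap: 0.651
grip_force: 0.0
```

Emit:
apply_moves(commands=[{"gripper": 0.35, "slide": [1, 0, 0], "roll": 0}, {"gripper": 0.35, "slide": [1, 0, 0], "roll": 0}, {"gripper": 0.35, "slide": [1, 0, 0.6], "roll": 0}, {"gripper": 0.35, "slide": [0, 0, 0.6], "roll": 0}, {"gripper": 0.35, "slide": [0, 0, 0], "roll": 0}])

```text
t: 13.9
tcp_pos: [0.5249, 0.3, 0.0825]
orientation: [0.665, 0.747, -0.003, -0.001]
contact_force: [-0.5, -0.6, -0.5]
finger_gap: 0.651
grip_force: 0.0
```

Run:
```python
from h import *
plan(.5285,.3045,.011,96.5)
ps,ds=snap("side",8)
[print("S",b) for b in bars("side",ps,ds,(.3,.8,-.2,.45),.021,.042)]
plan(.5285,.3045,.011,96.5)
```

```text
roll 0.02 slide [0.13 0.14 2.38] th0 96.6 pos [0.5249 0.3    0.0825]
S ([0.5917, 0.307], [0.5913, 0.3101], np.float64(0.0279), np.float64(-86.1), [25, 129], 229)
S ([0.5306, 0.2979], [0.5299, 0.3015], np.float64(0.0281), np.float64(-84.1), [25, 130], 233)
S ([0.6034, 0.1201], [0.6037, 0.12], np.float64(0.0348), np.float64(3.0), [48, 135], 602)
roll 0.00 slide [0.15 0.1  2.43] th0 96.5 pos [0.526  0.2995 0.0839]
```

Emit:
apply_moves(commands=[{"gripper": 0.35, "slide": [0.15, 0.1, 0.4], "roll": 0}, {"gripper": 0.35, "slide": [0, 0, 0.6], "roll": 0}, {"gripper": 0.35, "slide": [0, 0, 0.6], "roll": 0}, {"gripper": 0.35, "slide": [0, 0, 0.4], "roll": 0}, {"gripper": 0.35, "slide": [0, 0, 0], "roll": 0}])

```text
t: 14.45
tcp_pos: [0.5294, 0.3042, 0.0245]
orientation: [0.666, 0.746, -0.001, -0.0]
contact_force: [-0.3, -0.4, -0.3]
finger_gap: 0.653
grip_force: 0.0
```

Run:
```python
from h import *
plan(.5285,.3045,.011,96.5)
```

```text
roll -0.01 slide [ 0.01 -0.03  0.45] th0 96.4 pos [0.5294 0.3042 0.0245]
```

Emit:
apply_moves(commands=[{"gripper": 0.35, "slide": [0, 0, 0.25], "roll": 0}, {"gripper": 0.35, "slide": [0, 0, 0.2], "roll": 0}, {"gripper": 0.35, "slide": [0, 0, 0], "roll": 0}, {"gripper": 1, "slide": [0, 0, 0], "roll": 0}, {"gripper": 1, "slide": [0, 0, 0], "roll": 0}])

```text
t: 14.95
tcp_pos: [0.5301, 0.3056, 0.013]
orientation: [0.666, 0.746, 0.0, 0.0]
contact_force: [2.6, -0.5, 1.0]
finger_gap: 0.317
grip_force: 1.6
```

Emit:
apply_moves(commands=[{"gripper": 1, "slide": [0, 0, 0], "roll": 0}, {"gripper": 1, "slide": [0, 0, 0], "roll": 0}, {"gripper": 1, "slide": [0, 0, 0], "roll": 0}, {"gripper": 1, "slide": [0, 0, 0], "roll": 0}])

```text
t: 15.35
tcp_pos: [0.5303, 0.3057, 0.0133]
orientation: [0.666, 0.746, 0.001, 0.0]
contact_force: [-0.5, -0.5, 6.3]
finger_gap: 0.265
grip_force: 59.8
```

Emit:
apply_moves(commands=[{"gripper": 1, "slide": [0, 0, -0.3], "roll": 0}, {"gripper": 1, "slide": [0, 0, -1], "roll": 0}, {"gripper": 1, "slide": [0, 0, -1], "roll": 0}, {"gripper": 1, "slide": [0, 0, -0.6], "roll": 0}, {"gripper": 1, "slide": [0, 0, 0], "roll": 0}])

```text
t: 15.85
tcp_pos: [0.5311, 0.3065, 0.1027]
orientation: [0.666, 0.746, 0.002, 0.001]
contact_force: [-0.6, 1.7, -1.0]
finger_gap: 0.265
grip_force: 59.1
```

Run:
```python
from h import *
st()
plan(.605,.0127,.10,2.6)
ps,ds=snap("side",9)
[print("S",b) for b in bars("side",ps,ds,(.3,.8,-.2,.45),.021,.042)]
plan(.605,.0127,.10,2.6)
```

```text
{'t': 15.85, 'tcp_pos': [0.531, 0.307, 0.103], 'contact_force': [-0.613, 1.734, -0.986], 'finger_gap': 0.265, 'grip_force': 59.059}
roll 16.38 slide [2.01 9.9  0.09] th0 96.5 pos [0.5311 0.3065 0.1027]
S ([0.5914, 0.3082], [0.5911, 0.3103], np.float64(0.0279), np.float64(-86.0), [26, 129], 228)
S ([0.6027, 0.1199], [0.6038, 0.1187], np.float64(0.0348), np.float64(3.7), [50, 135], 604)
roll 16.38 slide [2.04 9.87 0.03] th0 96.5 pos [0.5305 0.3058 0.1009]
```

Emit:
apply_moves(commands=[{"gripper": 1, "slide": [0, 0, 0], "roll": 1}, {"gripper": 1, "slide": [0, 0, 0], "roll": 1}, {"gripper": 1, "slide": [0, 0, 0], "roll": 1}, {"gripper": 1, "slide": [0, 0, 0], "roll": 1}, {"gripper": 1, "slide": [0, 0, 0], "roll": 1}])

```text
t: 16.4
tcp_pos: [0.5291, 0.3046, 0.0981]
orientation: [0.831, 0.556, -0.001, 0.0]
contact_force: [0.1, 0.8, -0.4]
finger_gap: 0.263
grip_force: 59.0
```

Emit:
apply_moves(commands=[{"gripper": 1, "slide": [0, 0, 0], "roll": 1}, {"gripper": 1, "slide": [0, 0, 0], "roll": 1}, {"gripper": 1, "slide": [0, 0, 0], "roll": 1}, {"gripper": 1, "slide": [0, 0, 0], "roll": 1}, {"gripper": 1, "slide": [0, 0, 0], "roll": 1}])

```text
t: 16.9
tcp_pos: [0.5291, 0.3046, 0.0981]
orientation: [0.943, 0.333, -0.001, 0.0]
contact_force: [0.1, 0.3, -0.3]
finger_gap: 0.261
grip_force: 59.0
```

Emit:
apply_moves(commands=[{"gripper": 1, "slide": [0, 0, 0], "roll": 1}, {"gripper": 1, "slide": [0, 0, 0], "roll": 1}, {"gripper": 1, "slide": [0, 0, 0], "roll": 1}, {"gripper": 1, "slide": [0, 0, 0], "roll": 1}, {"gripper": 1, "slide": [0, 0, 0], "roll": 1}])

```text
t: 17.4
tcp_pos: [0.5291, 0.3047, 0.0981]
orientation: [0.996, 0.09, -0.001, 0.001]
contact_force: [1.2, 0.5, -1.0]
finger_gap: 0.263
grip_force: 59.0
```

Emit:
apply_moves(commands=[{"gripper": 1, "slide": [0, 0, 0], "roll": 1}, {"gripper": 1, "slide": [0, 0, 0], "roll": 0.4}, {"gripper": 1, "slide": [0.2, 1, 0], "roll": 0}, {"gripper": 1, "slide": [0.2, 1, 0], "roll": 0}, {"gripper": 1, "slide": [0.2, 1, 0], "roll": 0}])

```text
t: 17.9
tcp_pos: [0.551, 0.2148, 0.0982]
orientation: [1.0, 0.022, -0.001, 0.001]
contact_force: [0.1, -0.1, -1.2]
finger_gap: 0.265
grip_force: 59.1
```

Emit:
apply_moves(commands=[{"gripper": 1, "slide": [0.2, 1, 0], "roll": 0}, {"gripper": 1, "slide": [0.2, 1, 0], "roll": 0}, {"gripper": 1, "slide": [0.2, 1, 0], "roll": 0}, {"gripper": 1, "slide": [0.2, 1, 0], "roll": 0}, {"gripper": 1, "slide": [0.2, 1, 0], "roll": 0}])

```text
t: 18.4
tcp_pos: [0.5875, 0.0661, 0.0982]
orientation: [1.0, 0.022, -0.001, 0.0]
contact_force: [0.5, -0.3, -0.4]
finger_gap: 0.26
grip_force: 59.1
```

Emit:
apply_moves(commands=[{"gripper": 1, "slide": [0.2, 1, 0], "roll": 0}, {"gripper": 1, "slide": [0.2, 0.8, 0], "roll": 0}, {"gripper": 1, "slide": [0, 0, 0], "roll": 0}, {"gripper": 1, "slide": [0, 0, 0], "roll": 0}])

```text
t: 18.8
tcp_pos: [0.6019, 0.0136, 0.0984]
orientation: [1.0, 0.021, -0.001, 0.0]
contact_force: [0.6, 0.2, -0.6]
finger_gap: 0.262
grip_force: 59.1
```

Run:
```python
from h import *
st()
plan(.605,.0127,.021,2.6)
ps,ds=snap("side",10)
[print("S",b) for b in bars("side",ps,ds,(.3,.8,-.2,.45),.021,.042)]
[print("H",b) for b in bars("side",ps,ds,(.4,.8,-.1,.1),.07,.14)]
```

```text
{'t': 18.8, 'tcp_pos': [0.602, 0.014, 0.098], 'contact_force': [0.567, 0.23, -0.584], 'finger_gap': 0.262, 'grip_force': 59.094}
roll -0.03 slide [0.1  0.04 2.58] th0 2.4 pos [0.6019 0.0136 0.0984]
S ([0.5937, 0.3229], [0.5933, 0.3255], np.float64(0.0279), np.float64(-84.4), [26, 131], 226)
S ([0.5687, 0.1244], [0.5768, 0.121], np.float64(0.0359), np.float64(16.5), [46, 77], 194)
H ([0.5993, 0.0026], [0.6014, 0.022], np.float64(0.1107), np.float64(2.4), [87, 124], 757)
H ([0.7828, -0.0899], [0.7905, -0.0845], np.float64(0.0955), np.float64(43.5), [28, 97], 285)
```

Emit:
apply_moves(commands=[{"gripper": 1, "slide": [0.1, 0.04, 0.4], "roll": 0}, {"gripper": 1, "slide": [0, 0, 0.6], "roll": 0}, {"gripper": 1, "slide": [0, 0, 0.6], "roll": 0}, {"gripper": 1, "slide": [0, 0, 0.3], "roll": 0}, {"gripper": 1, "slide": [0, 0, 0], "roll": 0}])

```text
t: 19.35
tcp_pos: [0.6044, 0.0139, 0.0407]
orientation: [1.0, 0.022, -0.002, 0.0]
contact_force: [-0.4, 0.6, -0.5]
finger_gap: 0.267
grip_force: 59.1
```

Run:
```python
from h import *
st()
plan(.605,.0127,.021,2.6)
```

```text
{'t': 19.35, 'tcp_pos': [0.604, 0.014, 0.041], 'contact_force': [-0.354, 0.603, -0.467], 'finger_gap': 0.267, 'grip_force': 59.082}
roll -0.00 slide [0.02 0.04 0.66] th0 2.6 pos [0.6044 0.0139 0.0407]
```

Emit:
apply_moves(commands=[{"gripper": 1, "slide": [0, 0.04, 0.25], "roll": 0}, {"gripper": 1, "slide": [0, 0, 0.2], "roll": 0}, {"gripper": 1, "slide": [0, 0, 0.15], "roll": 0}, {"gripper": 1, "slide": [0, 0, 0.05], "roll": 0}, {"gripper": 1, "slide": [0, 0, 0], "roll": 0}])

```text
t: 19.85
tcp_pos: [0.6057, 0.012, 0.023]
orientation: [1.0, 0.022, -0.0, 0.0]
contact_force: [-0.1, 0.4, -0.2]
finger_gap: 0.267
grip_force: 59.1
```

Run:
```python
from h import *
st()
plan(.605,.0127,.021,2.6)
```

```text
{'t': 19.85, 'tcp_pos': [0.606, 0.012, 0.023], 'contact_force': [-0.071, 0.38, -0.171], 'finger_gap': 0.267, 'grip_force': 59.082}
roll -0.02 slide [-0.02 -0.02  0.07] th0 2.5 pos [0.6057 0.012  0.023 ]
```

Emit:
apply_moves(commands=[{"gripper": 1, "slide": [0, 0, 0.05], "roll": 0}, {"gripper": 1, "slide": [0, 0, 0.03], "roll": 0}, {"gripper": 0.35, "slide": [0, 0, 0], "roll": 0}, {"gripper": 0.35, "slide": [0, 0, 0], "roll": 0}, {"gripper": 0.35, "slide": [0, 0, 0], "roll": 0}])

```text
t: 20.35
tcp_pos: [0.6059, 0.012, 0.0208]
orientation: [1.0, 0.022, 0.0, 0.0]
contact_force: [-0.4, -0.6, -0.6]
finger_gap: 0.651
grip_force: 0.0
```

Emit:
apply_moves(commands=[{"gripper": 0.35, "slide": [0, 0, -0.3], "roll": 0}, {"gripper": 0.35, "slide": [0, 0, -0.8], "roll": 0}, {"gripper": 0.35, "slide": [0, 0, -1], "roll": 0}, {"gripper": 0.35, "slide": [0, 0, -1], "roll": 0}, {"gripper": 0.35, "slide": [0, 0, -0.4], "roll": 0}])

```text
t: 20.85
tcp_pos: [0.6074, 0.0122, 0.1293]
orientation: [1.0, 0.022, 0.002, -0.0]
contact_force: [1.1, -0.3, -1.1]
finger_gap: 0.651
grip_force: 0.0
```

Run:
```python
from h import *
st()
p,d=snap("top",11);ps,ds=snap("side",11);[print(b) for b in tops("top",p,d,(.3,.8,.15,.5),.021,.036)]
[print("S",b) for b in bars("side",ps,ds,(.3,.8,-.2,.45),.021,.042)]
plan(.592,.328,.10,95.5)
```

```text
{'t': 20.85, 'tcp_pos': [0.607, 0.012, 0.129], 'contact_force': [1.101, -0.25, -1.111], 'finger_gap': 0.651, 'grip_force': 0.0}
([0.6692, 0.4738], [0.6743, 0.4773], 0.0253, 23.8, [22, 110], 211)
([0.5899, 0.3285], [0.5898, 0.3284], 0.0295, 96.3, [25, 121], 306)
([0.3691, 0.4661], [0.369, 0.4667], 0.0253, 75.6, [24, 61], 150)
S ([0.5935, 0.3227], [0.5932, 0.3256], np.float64(0.028), np.float64(-84.5), [26, 130], 227)
S ([0.5863, 0.1191], [0.5881, 0.1192], np.float64(0.0349), np.float64(2.4), [47, 104], 442)
S ([0.6081, 0.0049], [0.6112, 0.003], np.float64(0.0349), np.float64(3.8), [48, 132], 752)
roll -16.23 slide [10.53  0.51  0.93] th0 2.5 pos [0.6071 0.0121 0.1279]
```

Emit:
apply_moves(commands=[{"gripper": 0.35, "slide": [0, 0, 0], "roll": -1}, {"gripper": 0.35, "slide": [0, 0, 0], "roll": -1}, {"gripper": 0.35, "slide": [0, 0, 0], "roll": -1}, {"gripper": 0.35, "slide": [0, 0, 0], "roll": -1}, {"gripper": 0.35, "slide": [0, 0, 0], "roll": -1}])

```text
t: 21.45
tcp_pos: [0.6048, 0.0119, 0.1239]
orientation: [0.963, 0.271, -0.001, -0.0]
contact_force: [-0.4, -0.8, 0.1]
finger_gap: 0.647
grip_force: 0.0
```

Emit:
apply_moves(commands=[{"gripper": 0.35, "slide": [0, 0, 0], "roll": -1}, {"gripper": 0.35, "slide": [0, 0, 0], "roll": -1}, {"gripper": 0.35, "slide": [0, 0, 0], "roll": -1}, {"gripper": 0.35, "slide": [0, 0, 0], "roll": -1}, {"gripper": 0.35, "slide": [0, 0, 0], "roll": -1}])

```text
t: 21.95
tcp_pos: [0.6047, 0.0119, 0.1239]
orientation: [0.866, 0.5, -0.001, -0.001]
contact_force: [-0.7, -0.1, -0.6]
finger_gap: 0.652
grip_force: 0.0
```

Emit:
apply_moves(commands=[{"gripper": 0.35, "slide": [0, 0, 0], "roll": -1}, {"gripper": 0.35, "slide": [0, 0, 0], "roll": -1}, {"gripper": 0.35, "slide": [0, 0, 0], "roll": -1}, {"gripper": 0.35, "slide": [0, 0, 0], "roll": -1}, {"gripper": 0.35, "slide": [0, 0, 0], "roll": -1}])

```text
t: 22.45
tcp_pos: [0.6048, 0.012, 0.1239]
orientation: [0.715, 0.699, -0.001, -0.001]
contact_force: [0.8, -0.2, 0.5]
finger_gap: 0.652
grip_force: 0.0
```

Emit:
apply_moves(commands=[{"gripper": 0.35, "slide": [0, 0, 0], "roll": -1}, {"gripper": 0.35, "slide": [0, 0, 0], "roll": -0.3}, {"gripper": 0.35, "slide": [1, 0, 0], "roll": 0}, {"gripper": 0.35, "slide": [1, 0, 0], "roll": 0}, {"gripper": 0.35, "slide": [1, 0, 0], "roll": 0}])

```text
t: 22.95
tcp_pos: [0.5958, 0.1022, 0.1246]
orientation: [0.671, 0.742, -0.0, -0.001]
contact_force: [0.2, 0.9, 0.1]
finger_gap: 0.651
grip_force: 0.0
```

Emit:
apply_moves(commands=[{"gripper": 0.35, "slide": [1, 0, 0], "roll": 0}, {"gripper": 0.35, "slide": [1, 0, 0], "roll": 0}, {"gripper": 0.35, "slide": [1, 0, 0], "roll": 0}, {"gripper": 0.35, "slide": [1, 0, 0], "roll": 0}, {"gripper": 0.35, "slide": [1, 0.3, 0], "roll": 0}])

```text
t: 23.45
tcp_pos: [0.5885, 0.2527, 0.1247]
orientation: [0.67, 0.742, -0.001, -0.0]
contact_force: [0.8, 0.2, -0.0]
finger_gap: 0.65
grip_force: 0.0
```

Emit:
apply_moves(commands=[{"gripper": 0.35, "slide": [1, 0.2, 0], "roll": 0}, {"gripper": 0.35, "slide": [1, 0, 0.5], "roll": 0}, {"gripper": 0.35, "slide": [0.4, 0, 0.7], "roll": 0}, {"gripper": 0.35, "slide": [0, 0, 0], "roll": 0}, {"gripper": 0.35, "slide": [0, 0, 0], "roll": 0}])

```text
t: 23.95
tcp_pos: [0.5882, 0.3231, 0.0887]
orientation: [0.67, 0.742, -0.001, -0.0]
contact_force: [-0.8, 0.9, 1.2]
finger_gap: 0.647
grip_force: 0.0
```

Run:
```python
from h import *
ps,ds=snap("side",12)
[print("S",b) for b in bars("side",ps,ds,(.3,.8,-.2,.45),.021,.042)]
plan(.592,.324,.012,96)
```

```text
S ([0.5935, 0.3241], [0.593, 0.3264], np.float64(0.0279), np.float64(-84.2), [26, 129], 224)
S ([0.6029, 0.1201], [0.6038, 0.1186], np.float64(0.0348), np.float64(3.3), [50, 135], 598)
S ([0.6079, 0.0051], [0.6111, 0.0032], np.float64(0.0351), np.float64(3.1), [48, 132], 747)
roll -0.03 slide [0.03 0.1  2.59] th0 95.8 pos [0.589  0.3227 0.0896]
```

Emit:
apply_moves(commands=[{"gripper": 0.35, "slide": [0.03, 0.1, 0.4], "roll": 0}, {"gripper": 0.35, "slide": [0, 0, 0.6], "roll": 0}, {"gripper": 0.35, "slide": [0, 0, 0.6], "roll": 0}, {"gripper": 0.35, "slide": [0, 0, 0.5], "roll": 0}, {"gripper": 0.35, "slide": [0, 0, 0], "roll": 0}])

```text
t: 24.5
tcp_pos: [0.5909, 0.3233, 0.0244]
orientation: [0.67, 0.742, -0.002, -0.0]
contact_force: [0.2, -0.4, 0.2]
finger_gap: 0.651
grip_force: 0.0
```

Run:
```python
from h import *
plan(.592,.324,.012,96)
```

```text
roll -0.03 slide [0.02 0.04 0.41] th0 95.8 pos [0.5909 0.3233 0.0244]
```

Emit:
apply_moves(commands=[{"gripper": 0.35, "slide": [0, 0.02, 0.25], "roll": 0}, {"gripper": 0.35, "slide": [0, 0, 0.15], "roll": 0}, {"gripper": 0.35, "slide": [0, 0, 0], "roll": 0}, {"gripper": 1, "slide": [0, 0, 0], "roll": 0}, {"gripper": 1, "slide": [0, 0, 0], "roll": 0}])

```text
t: 25.0
tcp_pos: [0.5924, 0.3254, 0.0152]
orientation: [0.67, 0.743, 0.0, 0.0]
contact_force: [0.8, -0.1, 0.8]
finger_gap: 0.318
grip_force: 0.1
```

Emit:
apply_moves(commands=[{"gripper": 1, "slide": [0, 0, 0], "roll": 0}, {"gripper": 1, "slide": [0, 0, 0], "roll": 0}, {"gripper": 1, "slide": [0, 0, 0], "roll": 0}, {"gripper": 1, "slide": [0, 0, 0], "roll": 0}])

```text
t: 25.4
tcp_pos: [0.5925, 0.3254, 0.0155]
orientation: [0.67, 0.743, 0.001, 0.0]
contact_force: [0.0, -1.6, 6.4]
finger_gap: 0.268
grip_force: 60.3
```

Emit:
apply_moves(commands=[{"gripper": 1, "slide": [0, 0, -0.3], "roll": 0}, {"gripper": 1, "slide": [0, 0, -1], "roll": 0}, {"gripper": 1, "slide": [0, 0, -1], "roll": 0}, {"gripper": 1, "slide": [0, 0, -0.6], "roll": 0}, {"gripper": 1, "slide": [0, 0, 0], "roll": 0}])

```text
t: 25.9
tcp_pos: [0.5935, 0.3265, 0.1052]
orientation: [0.67, 0.743, 0.002, 0.001]
contact_force: [1.0, -0.1, -1.5]
finger_gap: 0.262
grip_force: 59.6
```

Run:
```python
from h import *
st()
ps,ds=snap("side",13)
[print("S",b) for b in bars("side",ps,ds,(.3,.8,-.2,.45),.021,.042)]
plan(.606,-.1032,.10,2.6)
```

```text
{'t': 25.9, 'tcp_pos': [0.593, 0.326, 0.105], 'contact_force': [1.043, -0.096, -1.463], 'finger_gap': 0.262, 'grip_force': 59.573}
S ([0.6037, 0.1203], [0.6038, 0.1189], np.float64(0.0347), np.float64(3.3), [50, 135], 603)
S ([0.6079, 0.005], [0.6112, 0.0033], np.float64(0.035), np.float64(3.0), [48, 132], 754)
roll 16.28 slide [-0.21 14.3   0.11] th0 95.9 pos [0.5927 0.3257 0.1032]
```

Emit:
apply_moves(commands=[{"gripper": 1, "slide": [0, 0, 0], "roll": 1}, {"gripper": 1, "slide": [0, 0, 0], "roll": 1}, {"gripper": 1, "slide": [0, 0, 0], "roll": 1}, {"gripper": 1, "slide": [0, 0, 0], "roll": 1}, {"gripper": 1, "slide": [0, 0, 0], "roll": 1}])

```text
t: 26.45
tcp_pos: [0.5913, 0.3245, 0.1]
orientation: [0.834, 0.552, -0.001, 0.0]
contact_force: [-1.0, -0.5, -0.5]
finger_gap: 0.265
grip_force: 59.5
```

Emit:
apply_moves(commands=[{"gripper": 1, "slide": [0, 0, 0], "roll": 1}, {"gripper": 1, "slide": [0, 0, 0], "roll": 1}, {"gripper": 1, "slide": [0, 0, 0], "roll": 1}, {"gripper": 1, "slide": [0, 0, 0], "roll": 1}, {"gripper": 1, "slide": [0, 0, 0], "roll": 1}])

```text
t: 26.95
tcp_pos: [0.5913, 0.3245, 0.1]
orientation: [0.944, 0.329, -0.001, 0.0]
contact_force: [-0.0, -0.3, -0.3]
finger_gap: 0.26
grip_force: 59.5
```

Emit:
apply_moves(commands=[{"gripper": 1, "slide": [0, 0, 0], "roll": 1}, {"gripper": 1, "slide": [0, 0, 0], "roll": 1}, {"gripper": 1, "slide": [0, 0, 0], "roll": 1}, {"gripper": 1, "slide": [0, 0, 0], "roll": 1}, {"gripper": 1, "slide": [0, 0, 0], "roll": 1}])

```text
t: 27.45
tcp_pos: [0.5913, 0.3245, 0.1]
orientation: [0.996, 0.085, -0.001, 0.001]
contact_force: [-0.8, 0.2, -0.6]
finger_gap: 0.262
grip_force: 59.5
```

Emit:
apply_moves(commands=[{"gripper": 1, "slide": [0, 0, 0], "roll": 1}, {"gripper": 1, "slide": [0, 0, 0], "roll": 0.3}, {"gripper": 1, "slide": [0, 1, 0], "roll": 0}, {"gripper": 1, "slide": [0, 1, 0], "roll": 0}, {"gripper": 1, "slide": [0, 1, 0], "roll": 0}])

```text
t: 27.95
tcp_pos: [0.5954, 0.234, 0.1007]
orientation: [1.0, 0.023, -0.001, 0.001]
contact_force: [0.5, -0.3, -0.8]
finger_gap: 0.261
grip_force: 59.5
```

Emit:
apply_moves(commands=[{"gripper": 1, "slide": [0, 1, 0], "roll": 0}, {"gripper": 1, "slide": [0, 1, 0], "roll": 0}, {"gripper": 1, "slide": [0, 1, 0], "roll": 0}, {"gripper": 1, "slide": [0, 1, 0], "roll": 0}, {"gripper": 1, "slide": [0, 1, 0], "roll": 0}])

```text
t: 28.45
tcp_pos: [0.602, 0.0839, 0.1009]
orientation: [1.0, 0.023, -0.001, 0.0]
contact_force: [0.7, -0.3, -0.9]
finger_gap: 0.26
grip_force: 59.5
```

Emit:
apply_moves(commands=[{"gripper": 1, "slide": [0, 1, 0], "roll": 0}, {"gripper": 1, "slide": [0, 1, 0], "roll": 0}, {"gripper": 1, "slide": [0, 1, 0], "roll": 0}, {"gripper": 1, "slide": [-0.1, 1, 0], "roll": 0}, {"gripper": 1, "slide": [-0.1, 1, 0], "roll": 0}])

```text
t: 28.95
tcp_pos: [0.6025, -0.066, 0.1009]
orientation: [1.0, 0.023, -0.001, 0.0]
contact_force: [-0.4, -0.2, -1.3]
finger_gap: 0.26
grip_force: 59.5
```

Emit:
apply_moves(commands=[{"gripper": 1, "slide": [0, 1, 0], "roll": 0}, {"gripper": 1, "slide": [0, 0.3, 0], "roll": 0}, {"gripper": 1, "slide": [0, 0, 0], "roll": 0}, {"gripper": 1, "slide": [0, 0, 0], "roll": 0}])

```text
t: 29.35
tcp_pos: [0.6047, -0.1022, 0.1013]
orientation: [1.0, 0.023, -0.0, -0.001]
contact_force: [-0.6, 0.8, -0.1]
finger_gap: 0.258
grip_force: 59.5
```

Run:
```python
from h import *
st()
ps,ds=snap("side",14)
[print("S",b) for b in bars("side",ps,ds,(.3,.8,-.2,.45),.021,.042)]
[print("H",b) for b in bars("side",ps,ds,(.4,.8,-.2,.0),.07,.14)]
plan(.607,-.1032,.023,2.6)
```

```text
{'t': 29.35, 'tcp_pos': [0.605, -0.102, 0.101], 'contact_force': [-0.61, 0.826, -0.148], 'finger_gap': 0.258, 'grip_force': 59.54}
S ([0.5868, 0.1187], [0.5859, 0.1176], np.float64(0.035), np.float64(1.2), [47, 101], 448)
S ([0.5804, 0.0047], [0.5829, 0.0012], np.float64(0.0354), np.float64(6.5), [46, 75], 414)
H ([0.7863, -0.0952], [0.792, -0.0789], np.float64(0.0892), np.float64(60.1), [40, 104], 495)
H ([0.6058, -0.1125], [0.6084, -0.097], np.float64(0.1119), np.float64(1.3), [73, 124], 945)
roll 0.01 slide [0.07 0.06 2.61] th0 2.6 pos [ 0.6048 -0.1016  0.1014]
```

Emit:
apply_moves(commands=[{"gripper": 1, "slide": [0.07, 0.03, 0.4], "roll": 0}, {"gripper": 1, "slide": [0, 0, 0.6], "roll": 0}, {"gripper": 1, "slide": [0, 0, 0.6], "roll": 0}, {"gripper": 1, "slide": [0, 0, 0.3], "roll": 0}, {"gripper": 1, "slide": [0, 0, 0], "roll": 0}])

```text
t: 29.9
tcp_pos: [0.606, -0.1035, 0.0429]
orientation: [1.0, 0.023, -0.001, -0.0]
contact_force: [0.2, -1.1, -0.3]
finger_gap: 0.261
grip_force: 59.5
```

Run:
```python
from h import *
st()
plan(.607,-.1032,.0235,2.6)
```

```text
{'t': 29.9, 'tcp_pos': [0.606, -0.103, 0.043], 'contact_force': [0.159, -1.117, -0.278], 'finger_gap': 0.261, 'grip_force': 59.539}
roll -0.00 slide [ 0.04 -0.01  0.65] th0 2.6 pos [ 0.606  -0.1035  0.0429]
```

Emit:
apply_moves(commands=[{"gripper": 1, "slide": [0, 0, 0.25], "roll": 0}, {"gripper": 1, "slide": [0, 0, 0.2], "roll": 0}, {"gripper": 1, "slide": [0, 0, 0.15], "roll": 0}, {"gripper": 1, "slide": [0, 0, 0.1], "roll": 0}, {"gripper": 1, "slide": [0, 0, 0.05], "roll": 0}])

```text
t: 30.4
tcp_pos: [0.607, -0.1045, 0.0234]
orientation: [1.0, 0.022, 0.0, 0.0]
contact_force: [-8.7, 1.1, 27.7]
finger_gap: 0.263
grip_force: 62.9
```

Emit:
apply_moves(commands=[{"gripper": 1, "slide": [0, 0, 0], "roll": 0}, {"gripper": 1, "slide": [0, 0, 0], "roll": 0}])

```text
t: 30.6
tcp_pos: [0.607, -0.1045, 0.0234]
orientation: [1.0, 0.022, 0.0, 0.0]
contact_force: [-4.7, 1.2, 11.5]
finger_gap: 0.258
grip_force: 61.1
```

Seated with contact. Release and lift.

Emit:
apply_moves(commands=[{"gripper": 0.35, "slide": [0, 0, 0], "roll": 0}, {"gripper": 0.35, "slide": [0, 0, 0], "roll": 0}, {"gripper": 0.35, "slide": [0, 0, -0.3], "roll": 0}, {"gripper": 0.35, "slide": [0, 0, -0.8], "roll": 0}, {"gripper": 0.35, "slide": [0, 0, -1], "roll": 0}])

```text
t: 31.1
tcp_pos: [0.6061, -0.1044, 0.0853]
orientation: [1.0, 0.022, -0.001, -0.0]
contact_force: [0.2, 0.7, 0.2]
finger_gap: 0.654
grip_force: 0.0
```

Emit:
apply_moves(commands=[{"gripper": 1, "slide": [-1, 0, -0.5], "roll": 0}, {"gripper": 1, "slide": [-1, -0.5, 0], "roll": 0}, {"gripper": 1, "slide": [-1, -0.5, 0], "roll": 0}, {"gripper": 1, "slide": [-1, -0.5, 0], "roll": 0}, {"gripper": 1, "slide": [-1, -0.5, 0], "roll": 0}])

```text
t: 31.6
tcp_pos: [0.4536, -0.0507, 0.1008]
orientation: [1.0, 0.022, 0.0, 0.0]
contact_force: [-0.2, -0.2, -0.1]
finger_gap: 0.003
grip_force: 0.0
```

Run:
```python
from h import *
st()
t,d=snap("top",15);ps,ds=snap("side",15)
[print("S",b) for b in bars("side",ps,ds,(.3,.8,-.2,.45),.021,.042)]
cv2.imwrite("pics/press.png",cv2.resize(ps[150:320,230:430,::-1],None,fx=3,fy=3,interpolation=3))
plan(.447,.006,.06,2.6)
```

```text
{'t': 31.6, 'tcp_pos': [0.454, -0.051, 0.101], 'contact_force': [-0.229, -0.222, -0.064], 'finger_gap': 0.003, 'grip_force': 0.0}
S ([0.6037, 0.1201], [0.6038, 0.1188], np.float64(0.0347), np.float64(2.7), [50, 135], 606)
S ([0.6077, 0.0051], [0.6111, 0.0049], np.float64(0.035), np.float64(3.1), [46, 132], 754)
S ([0.613, -0.1102], [0.6164, -0.1108], np.float64(0.0351), np.float64(3.3), [42, 132], 982)
roll 0.01 slide [-0.03 -1.86  1.35] th0 2.6 pos [ 0.4503 -0.0496  0.1004]
```

View pics/press.png

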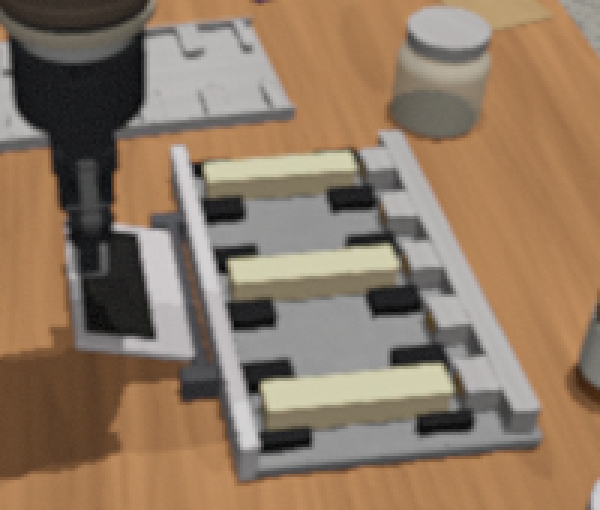

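Emit:
apply_moves(commands=[{"gripper": 1, "slide": [0, -1, 0], "roll": 0}, {"gripper": 1, "slide": [0, -0.86, 0.3], "roll": 0}, {"gripper": 1, "slide": [0, 0, 0.5], "roll": 0}, {"gripper": 1, "slide": [0, 0, 0.5], "roll": 0}, {"gripper": 1, "slide": [0, 0, 0.2], "roll": 0}])

```text
t: 32.2
tcp_pos: [0.4524, 0.0047, 0.0546]
orientation: [1.0, 0.022, -0.0, 0.0]
contact_force: [-0.6, -0.9, 0.0]
finger_gap: -0.002
grip_force: 0.0
```

Run:
```python
from h import *
st()
plan(.447,.006,.022,2.6)
```

```text
{'t': 32.2, 'tcp_pos': [0.452, 0.005, 0.055], 'contact_force': [-0.603, -0.941, 0.01], 'finger_gap': -0.002, 'grip_force': 0.0}
roll -0.01 slide [-0.18 -0.05  1.09] th0 2.5 pos [0.4524 0.0047 0.0546]
```

Emit:
apply_moves(commands=[{"gripper": 1, "slide": [-0.15, 0, 0.2], "roll": 0}, {"gripper": 1, "slide": [0, 0, 0.2], "roll": 0}, {"gripper": 1, "slide": [0, 0, 0.2], "roll": 0}, {"gripper": 1, "slide": [0, 0, 0.2], "roll": 0}, {"gripper": 1, "slide": [0, 0, 0.15], "roll": 0}])

```text
t: 32.7
tcp_pos: [0.4467, 0.0041, 0.0267]
orientation: [1.0, 0.022, -0.001, 0.0]
contact_force: [-5.4, 0.5, 10.2]
finger_gap: 0.003
grip_force: 4.7
```

Emit:
apply_moves(commands=[{"gripper": 1, "slide": [0, 0, 0.1], "roll": 0}, {"gripper": 1, "slide": [0, 0, 0], "roll": 0}])

```text
t: 32.9
tcp_pos: [0.4463, 0.0041, 0.0235]
orientation: [1.0, 0.022, -0.001, 0.0]
contact_force: [-4.5, -0.2, 9.4]
finger_gap: -0.006
grip_force: 4.2
```

Keep pressing in small steps until the force jumps.

Emit:
apply_moves(commands=[{"gripper": 1, "slide": [0, 0, 0.07], "roll": 0}, {"gripper": 1, "slide": [0, 0, 0], "roll": 0}])

```text
t: 33.1
tcp_pos: [0.4463, 0.0041, 0.0217]
orientation: [1.0, 0.022, -0.001, 0.0]
contact_force: [-5.3, 0.0, 9.6]
finger_gap: -0.002
grip_force: 4.9
```

Emit:
apply_moves(commands=[{"gripper": 1, "slide": [0, 0, 0.06], "roll": 0}, {"gripper": 1, "slide": [0, 0, 0], "roll": 0}])

```text
t: 33.3
tcp_pos: [0.4463, 0.0041, 0.021]
orientation: [1.0, 0.022, -0.001, 0.0]
contact_force: [-11.1, 0.1, 32.9]
finger_gap: 0.0
grip_force: 16.2
```

Emit:
apply_moves(commands=[{"gripper": 1, "slide": [0, 0, 0.03], "roll": 0}, {"gripper": 1, "slide": [0, 0, 0], "roll": 0}])

```text
t: 33.5
tcp_pos: [0.4463, 0.0041, 0.0207]
orientation: [1.0, 0.022, -0.001, 0.0]
contact_force: [-14.1, 0.0, 44.9]
finger_gap: 0.004
grip_force: 22.4
```

Emit:
apply_moves(commands=[{"gripper": 1, "slide": [0, 0, 0], "roll": 0}, {"gripper": 1, "slide": [0, 0, 0], "roll": 0}, {"gripper": 1, "slide": [0, 0, 0], "roll": 0}, {"gripper": 1, "slide": [0, 0, 0], "roll": 0}, {"gripper": 1, "slide": [0, 0, 0], "roll": 0}])

```text
t: 34.0
tcp_pos: [0.4463, 0.0041, 0.0207]
orientation: [1.0, 0.022, -0.001, 0.0]
contact_force: [-14.5, 0.1, 43.9]
finger_gap: -0.004
grip_force: 22.1
```

Run:
```python
from h import *
ps,ds=snap("side",16)
cv2.imwrite("pics/press2.png",cv2.resize(ps[150:320,230:430,::-1],None,fx=3,fy=3,interpolation=3))
```

Emit:
apply_moves(commands=[{"gripper": 1, "slide": [0, 0, 0], "roll": 0}, {"gripper": 1, "slide": [0, 0, 0], "roll": 0}, {"gripper": 1, "slide": [0, 0, 0], "roll": 0}, {"gripper": 1, "slide": [0, 0, 0], "roll": 0}, {"gripper": 1, "slide": [0, 0, 0], "roll": 0}])

```text
t: 34.55
tcp_pos: [0.4463, 0.0041, 0.0207]
orientation: [1.0, 0.022, -0.001, 0.0]
contact_force: [-14.0, 0.6, 43.8]
finger_gap: 0.002
grip_force: 22.1
```

View pics/press2.png

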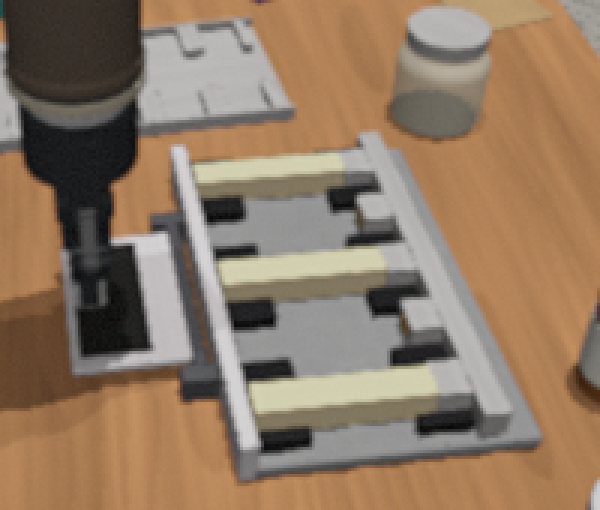

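Emit:
apply_moves(commands=[{"gripper": 1, "slide": [0, 0, 0], "roll": 0}, {"gripper": 1, "slide": [0, 0, -0.3], "roll": 0}, {"gripper": 1, "slide": [0, 0, -0.4], "roll": 0}, {"gripper": 1, "slide": [0, 0, -0.7], "roll": 0}, {"gripper": 1, "slide": [0, 0, -0.8], "roll": 0}])

```text
t: 35.05
tcp_pos: [0.4475, 0.0043, 0.0855]
orientation: [1.0, 0.022, -0.0, 0.0]
contact_force: [0.3, 0.0, 0.3]
finger_gap: 0.001
grip_force: 0.0
```

Emit:
apply_moves(commands=[{"gripper": 0.35, "slide": [0, 0, -0.8], "roll": 0}, {"gripper": 0.35, "slide": [0, 0, -0.8], "roll": 0}, {"gripper": 0.35, "slide": [0, 0, 0], "roll": 0}, {"gripper": 0.35, "slide": [0, 0, 0], "roll": 0}])

```text
t: 35.45
tcp_pos: [0.4481, 0.0042, 0.1333]
orientation: [1.0, 0.022, 0.001, 0.0]
contact_force: [-0.8, 0.5, -0.7]
finger_gap: 0.647
grip_force: 0.0
```

Run:
```python
from h import *
st()
t,d=snap("top",17);ps,ds=snap("side",17)
[print("S",b) for b in bars("side",ps,ds,(.3,.8,-.2,.45),.021,.042)]
[print("T",b) for b in tops("top",t,d,(.3,.8,-.2,.2),.029,.046)]
# long thin top faces in the bed middle only
[print("M",b) for b in tops("top",t,d,(.55,.63,-.2,.2),.029,.046)]
[print("pedal",b) for b in tops("top",t,d,(.4,.51,-.1,.1),.022,.06)]
plan(.60,-.104,.10,2.6)
```

```text
{'t': 35.45, 'tcp_pos': [0.448, 0.004, 0.133], 'contact_force': [-0.8, 0.514, -0.672], 'finger_gap': 0.647, 'grip_force': 0.0}
S ([0.5942, 0.1195], [0.6029, 0.1185], np.float64(0.0349), np.float64(4.2), [50, 137], 579)
S ([0.5979, 0.0044], [0.6005, 0.004], np.float64(0.0352), np.float64(3.0), [45, 122], 720)
S ([0.6033, -0.111], [0.6046, -0.1125], np.float64(0.0352), np.float64(3.0), [44, 120], 946)
T ([0.6963, 0.0146], [0.6927, 0.0157], 0.0352, 92.6, [41, 299], 900)
T ([0.6149, -0.1054], [0.6115, -0.1061], 0.0377, 1.2, [25, 94], 230)
T ([0.6023, 0.0097], [0.6019, 0.0098], 0.0374, 2.8, [25, 104], 269)
T ([0.5648, 0.1127], [0.5814, 0.0918], 0.0362, 22.8, [135, 136], 481)
T ([0.463, 0.0497], [0.4562, 0.0458], 0.0356, 152.5, [46, 58], 150)
M ([0.5987, -0.106], [0.5952, -0.1067], 0.0377, 177.5, [25, 63], 147)
M ([0.5876, 0.1245], [0.5875, 0.1244], 0.037, 2.7, [24, 79], 199)
M ([0.5878, 0.009], [0.5877, 0.0092], 0.0374, 2.6, [25, 76], 195)
pedal ([0.4702, 0.0479], [0.4657, 0.0454], 0.0332, 173.7, [49, 78], 265)
roll -0.02 slide [4.93 3.83 1.07] th0 2.5 pos [0.4471 0.0042 0.1322]
```

Emit:
apply_moves(commands=[{"gripper": 0.35, "slide": [1, 0.77, 0], "roll": 0}, {"gripper": 0.35, "slide": [1, 0.77, 0], "roll": 0}, {"gripper": 0.35, "slide": [1, 0.77, 0], "roll": 0}, {"gripper": 0.35, "slide": [1, 0.77, 0], "roll": 0}, {"gripper": 0.35, "slide": [0.97, 0.77, 0], "roll": 0}])

```text
t: 36.05
tcp_pos: [0.6021, -0.1054, 0.1313]
orientation: [1.0, 0.022, -0.001, -0.0]
contact_force: [0.8, 0.9, -0.5]
finger_gap: 0.651
grip_force: 0.0
```

Emit:
apply_moves(commands=[{"gripper": 0.35, "slide": [0, 0, 0.8], "roll": 0}, {"gripper": 0.35, "slide": [0, 0, 0.8], "roll": 0}, {"gripper": 0.35, "slide": [0, 0, 0], "roll": 0}, {"gripper": 0.35, "slide": [0, 0, 0], "roll": 0}])

```text
t: 36.45
tcp_pos: [0.6008, -0.1043, 0.0841]
orientation: [1.0, 0.022, -0.001, -0.0]
contact_force: [-0.5, -0.9, 1.3]
finger_gap: 0.65
grip_force: 0.0
```

Run:
```python
from h import *
plan(.6017,-.1045,.023,2.6)
```

```text
roll -0.01 slide [0.03 0.01 2.04] th0 2.5 pos [ 0.6008 -0.1043  0.0841]
```

Emit:
apply_moves(commands=[{"gripper": 0.35, "slide": [0.03, 0, 0.5], "roll": 0}, {"gripper": 0.35, "slide": [0, 0, 0.6], "roll": 0}, {"gripper": 0.35, "slide": [0, 0, 0.5], "roll": 0}, {"gripper": 0.35, "slide": [0, 0, 0.4], "roll": 0}, {"gripper": 0.35, "slide": [0, 0, 0], "roll": 0}])

```text
t: 36.95
tcp_pos: [0.6014, -0.1042, 0.0233]
orientation: [1.0, 0.022, -0.001, -0.0]
contact_force: [0.1, -0.2, 0.3]
finger_gap: 0.649
grip_force: 0.0
```

Emit:
apply_moves(commands=[{"gripper": 0.35, "slide": [0, 0, 0], "roll": 0}, {"gripper": 1, "slide": [0, 0, 0], "roll": 0}, {"gripper": 1, "slide": [0, 0, 0], "roll": 0}, {"gripper": 1, "slide": [0, 0, 0], "roll": 0}, {"gripper": 1, "slide": [0, 0, 0], "roll": 0}])

```text
t: 37.45
tcp_pos: [0.6031, -0.1044, 0.0259]
orientation: [1.0, 0.022, 0.001, 0.0]
contact_force: [-1.1, 0.0, 7.1]
finger_gap: 0.265
grip_force: 59.5
```

Emit:
apply_moves(commands=[{"gripper": 1, "slide": [0, 0, 0], "roll": 0}, {"gripper": 1, "slide": [0, 0, 0], "roll": 0}])

```text
t: 37.65
tcp_pos: [0.6032, -0.1044, 0.0259]
orientation: [1.0, 0.022, 0.001, 0.0]
contact_force: [-1.6, 0.1, 6.4]
finger_gap: 0.257
grip_force: 59.5
```

Emit:
apply_moves(commands=[{"gripper": 0.5, "slide": [0, 0, 0], "roll": 0}, {"gripper": 0.5, "slide": [0, 0, 0], "roll": 0}, {"gripper": 0.5, "slide": [0, 0, 0.25], "roll": 0}, {"gripper": 0.5, "slide": [0, 0, 0], "roll": 0}, {"gripper": 0.5, "slide": [0, 0, 0], "roll": 0}])

```text
t: 38.15
tcp_pos: [0.6021, -0.1044, 0.0168]
orientation: [1.0, 0.022, -0.001, -0.0]
contact_force: [0.6, 0.1, 1.0]
finger_gap: 0.5
grip_force: 0.0
```

Emit:
apply_moves(commands=[{"gripper": 1, "slide": [0, 0, 0], "roll": 0}, {"gripper": 1, "slide": [0, 0, 0], "roll": 0}, {"gripper": 1, "slide": [0, 0, 0], "roll": 0}, {"gripper": 1, "slide": [0, 0, 0], "roll": 0}, {"gripper": 1, "slide": [0, 0, 0], "roll": 0}])

```text
t: 38.65
tcp_pos: [0.6027, -0.1045, 0.0176]
orientation: [1.0, 0.022, 0.0, 0.0]
contact_force: [0.0, 0.6, 3.1]
finger_gap: 0.268
grip_force: 59.2
```

Emit:
apply_moves(commands=[{"gripper": 1, "slide": [0, 0, -0.3], "roll": 0}, {"gripper": 1, "slide": [0, 0, -1], "roll": 0}, {"gripper": 1, "slide": [0, 0, -1], "roll": 0}, {"gripper": 1, "slide": [0, 0, -0.6], "roll": 0}, {"gripper": 1, "slide": [0, 0, 0], "roll": 0}])

```text
t: 39.15
tcp_pos: [0.6044, -0.1046, 0.1077]
orientation: [1.0, 0.022, 0.003, 0.0]
contact_force: [1.0, 0.1, -1.4]
finger_gap: 0.264
grip_force: 60.5
```

Run:
```python
from h import *
st()
ps,ds=snap("side",18)
[print("S",b) for b in bars("side",ps,ds,(.3,.8,-.2,.45),.021,.042)]
plan(.4952,-.3584,.10,-3.2)
```

```text
{'t': 39.15, 'tcp_pos': [0.604, -0.105, 0.108], 'contact_force': [0.997, 0.068, -1.402], 'finger_gap': 0.264, 'grip_force': 60.521}
S ([0.5837, 0.1185], [0.5867, 0.119], np.float64(0.0349), np.float64(3.0), [48, 104], 486)
S ([0.5739, 0.007], [0.5806, 0.0027], np.float64(0.0358), np.float64(10.9), [45, 82], 364)
roll 0.99 slide [-3.13  8.65  0.2 ] th0 2.5 pos [ 0.6033 -0.1045  0.1059]
```

Emit:
apply_moves(commands=[{"gripper": 1, "slide": [0, 0, 0], "roll": 1}, {"gripper": 1, "slide": [-0.35, 1, 0], "roll": 0}, {"gripper": 1, "slide": [-0.35, 1, 0], "roll": 0}, {"gripper": 1, "slide": [-0.35, 1, 0], "roll": 0}, {"gripper": 1, "slide": [-0.35, 1, 0], "roll": 0}])

```text
t: 39.7
tcp_pos: [0.5523, -0.2226, 0.103]
orientation: [1.0, -0.028, -0.001, -0.0]
contact_force: [-0.3, -0.9, -1.0]
finger_gap: 0.264
grip_force: 60.5
```

Emit:
apply_moves(commands=[{"gripper": 1, "slide": [-0.35, 1, 0], "roll": 0}, {"gripper": 1, "slide": [-0.35, 1, 0], "roll": 0}, {"gripper": 1, "slide": [-0.35, 1, 0], "roll": 0}, {"gripper": 1, "slide": [-0.35, 1, 0.2], "roll": 0}, {"gripper": 1, "slide": [-0.35, 0.65, 0.4], "roll": 0}])

```text
t: 40.2
tcp_pos: [0.4922, -0.3608, 0.0857]
orientation: [1.0, -0.029, -0.0, 0.001]
contact_force: [-0.3, -0.4, -1.6]
finger_gap: 0.261
grip_force: 60.5
```

Emit:
apply_moves(commands=[{"gripper": 1, "slide": [0, 0, 0.6], "roll": 0}, {"gripper": 1, "slide": [0, 0, 0.4], "roll": 0}, {"gripper": 1, "slide": [0, 0, 0], "roll": 0}, {"gripper": 1, "slide": [0, 0, 0], "roll": 0}, {"gripper": 1, "slide": [0, 0, 0], "roll": 0}])

```text
t: 40.7
tcp_pos: [0.4944, -0.3577, 0.057]
orientation: [1.0, -0.028, 0.0, 0.0]
contact_force: [-0.2, 0.7, -0.8]
finger_gap: 0.269
grip_force: 60.5
```

Run:
```python
from h import *
plan(.4952,-.3584,.0195,-3.2)
t,d=snap("top",19);ps,ds=snap("side",19);plan(.4952,-.3584,.0195,-3.2)
```

```text
roll 0.01 slide [0.03 0.02 1.25] th0 -3.2 pos [ 0.4944 -0.3577  0.057 ]
roll 0.00 slide [0.03 0.01 1.26] th0 -3.2 pos [ 0.4943 -0.358   0.0572]
```

Emit:
apply_moves(commands=[{"gripper": 1, "slide": [0.03, 0, 0.4], "roll": 0}, {"gripper": 1, "slide": [0, 0, 0.4], "roll": 0}, {"gripper": 1, "slide": [0, 0, 0.3], "roll": 0}, {"gripper": 1, "slide": [0, 0, 0], "roll": 0}, {"gripper": 1, "slide": [0, 0, 0], "roll": 0}])

```text
t: 41.3
tcp_pos: [0.4942, -0.358, 0.0228]
orientation: [1.0, -0.028, -0.0, -0.0]
contact_force: [1.7, -0.1, -0.8]
finger_gap: 0.265
grip_force: 60.5
```

Run:
```python
from h import *
plan(.4952,-.3584,.0195,-3.2);st()
```

```text
roll -0.00 slide [0.04 0.01 0.11] th0 -3.2 pos [ 0.4942 -0.358   0.0228]
{'t': 41.3, 'tcp_pos': [0.494, -0.358, 0.023], 'contact_force': [1.69, -0.06, -0.83], 'finger_gap': 0.265, 'grip_force': 60.536}
```

Emit:
apply_moves(commands=[{"gripper": 1, "slide": [0.02, 0, 0.08], "roll": 0}, {"gripper": 1, "slide": [0, 0, 0.05], "roll": 0}, {"gripper": 1, "slide": [0, 0, 0], "roll": 0}])

```text
t: 41.6
tcp_pos: [0.4955, -0.3585, 0.0199]
orientation: [1.0, -0.028, 0.0, 0.0]
contact_force: [1.4, 0.9, 2.4]
finger_gap: 0.26
grip_force: 61.0
```

Emit:
apply_moves(commands=[{"gripper": 0.35, "slide": [0, 0, 0], "roll": 0}, {"gripper": 0.35, "slide": [0, 0, 0], "roll": 0}, {"gripper": 0.35, "slide": [0, 0, 0], "roll": 0}, {"gripper": 0.35, "slide": [0, 0, -0.3], "roll": 0}, {"gripper": 0.35, "slide": [0, 0, -0.8], "roll": 0}])

```text
t: 42.1
tcp_pos: [0.4937, -0.3574, 0.0515]
orientation: [1.0, -0.028, -0.002, -0.001]
contact_force: [1.3, 0.3, 0.3]
finger_gap: 0.649
grip_force: 0.0
```

Emit:
apply_moves(commands=[{"gripper": 0.35, "slide": [0, 0, -1], "roll": 0}, {"gripper": 0.35, "slide": [0, -1, -0.3], "roll": 0}, {"gripper": 0.35, "slide": [0.3, -1, 0], "roll": 0}, {"gripper": 0.35, "slide": [0.3, -1, 0], "roll": 0}, {"gripper": 0.35, "slide": [0.3, -1, 0], "roll": 0}])

```text
t: 42.6
tcp_pos: [0.5292, -0.239, 0.0925]
orientation: [1.0, -0.028, 0.001, 0.0]
contact_force: [-0.4, -0.7, -0.1]
finger_gap: 0.654
grip_force: 0.0
```

Emit:
apply_moves(commands=[{"gripper": 0.35, "slide": [0.3, -1, 0], "roll": 0}, {"gripper": 0.35, "slide": [0.3, -1, 0], "roll": 0}, {"gripper": 0.35, "slide": [0.3, -1, 0], "roll": 0}, {"gripper": 0.35, "slide": [0.3, -1, 0], "roll": 0}, {"gripper": 0.35, "slide": [0.3, -1, 0], "roll": 0}])

```text
t: 43.1
tcp_pos: [0.5826, -0.0915, 0.0923]
orientation: [1.0, -0.028, 0.0, 0.0]
contact_force: [0.7, 0.4, -0.3]
finger_gap: 0.647
grip_force: 0.0
```

Run:
```python
from h import *
st()
t,d=snap("top",20);ps,ds=snap("side",20)
print("bar on board");[print("T",b) for b in tops("top",t,d,(.35,.65,-.45,-.2),.030,.046)]
[print("S",b) for b in bars("side",ps,ds,(.35,.8,-.45,.25),.03,.046)]
# board minus: region at height 8..24 (whole board incl. bar silhouette)
[print("B",b) for b in tops("top",t,d,(.35,.65,-.45,-.2),.0085,.05)]
cv2.imwrite("pics/b1.png",cv2.resize(t[160:260,380:470,::-1],None,fx=5,fy=5,interpolation=3))
plan(.5965,.0122,.10,2.6)
```

```text
{'t': 43.1, 'tcp_pos': [0.583, -0.092, 0.092], 'contact_force': [0.733, 0.372, -0.321], 'finger_gap': 0.647, 'grip_force': 0.0}
bar on board
S ([0.5695, 0.1216], [0.5714, 0.1214], np.float64(0.0358), np.float64(3.7), [32, 75], 247)
S ([0.6521, 0.0083], [0.6535, 0.0104], np.float64(0.0359), np.float64(76.8), [13, 30], 48)
S ([0.5673, 0.0058], [0.5697, 0.0062], np.float64(0.0356), np.float64(-1.3), [31, 61], 257)
S ([0.5058, -0.3499], [0.4982, -0.3483], np.float64(0.0378), np.float64(-4.1), [5, 118], 283)
B ([0.5612, -0.3787], [0.5517, -0.3727], 0.0159, 14.0, [38, 76], 191)
roll -0.95 slide [ 0.57 -3.27 -0.26] th0 -2.8 pos [ 0.584  -0.0866  0.0923]
```

View pics/b1.png

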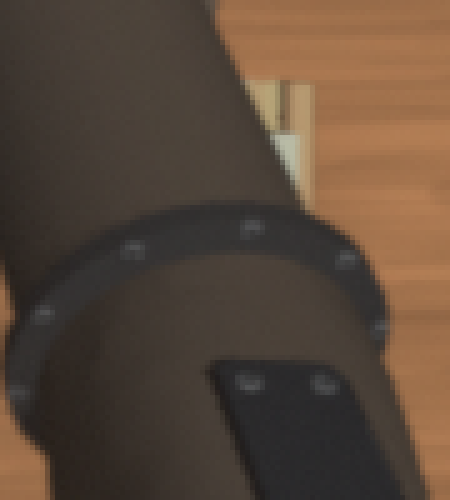

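Emit:
apply_moves(commands=[{"gripper": 0.35, "slide": [0, 0, 0], "roll": -0.95}, {"gripper": 0.35, "slide": [0.15, -0.8, 0], "roll": 0}, {"gripper": 0.35, "slide": [0.15, -0.8, 0], "roll": 0}, {"gripper": 0.35, "slide": [0.15, -0.8, 0], "roll": 0}, {"gripper": 0.35, "slide": [0.1, -0.85, 0], "roll": 0}])

```text
t: 43.7
tcp_pos: [0.5951, 0.0053, 0.0921]
orientation: [1.0, 0.019, 0.0, 0.0]
contact_force: [0.2, -0.0, -0.2]
finger_gap: 0.647
grip_force: 0.0
```

Emit:
apply_moves(commands=[{"gripper": 0.35, "slide": [0, 0, 0], "roll": 0}, {"gripper": 0.35, "slide": [0, 0, 0], "roll": 0}])

```text
t: 43.9
tcp_pos: [0.5949, 0.0053, 0.0919]
orientation: [1.0, 0.02, 0.0, 0.0]
contact_force: [-0.5, -0.3, -0.1]
finger_gap: 0.648
grip_force: 0.0
```

Run:
```python
from h import *
st()
t,d=snap("top",21)
print("bar on board");[print("T",b) for b in tops("top",t,d,(.35,.65,-.45,-.2),.030,.046)]
[print("B",b) for b in tops("top",t,d,(.35,.65,-.45,-.2),.0085,.05)]
plan(.5965,.0122,.0175,2.6)
```

```text
{'t': 43.9, 'tcp_pos': [0.595, 0.005, 0.092], 'contact_force': [-0.549, -0.268, -0.125], 'finger_gap': 0.648, 'grip_force': 0.0}
bar on board
T ([0.4936, -0.3598], [0.4927, -0.3597], 0.0391, 175.9, [27, 119], 342)
B ([0.5028, -0.333], [0.4927, -0.3194], 0.0158, 13.4, [138, 200], 2254)
roll -0.07 slide [ 0.07 -0.26  2.48] th0 2.2 pos [0.5948 0.0043 0.0918]
```

Emit:
apply_moves(commands=[{"gripper": 0.35, "slide": [0.07, -0.26, 0.5], "roll": -0.07}, {"gripper": 0.35, "slide": [0, 0, 0.6], "roll": 0}, {"gripper": 0.35, "slide": [0, 0, 0.6], "roll": 0}, {"gripper": 0.35, "slide": [0, 0, 0], "roll": 0}, {"gripper": 0.35, "slide": [0, 0, 0], "roll": 0}])

```text
t: 44.45
tcp_pos: [0.5963, 0.0127, 0.04]
orientation: [1.0, 0.023, -0.001, 0.0]
contact_force: [0.1, 0.2, 0.3]
finger_gap: 0.651
grip_force: 0.0
```

Run:
```python
from h import *
plan(.5965,.0122,.0175,2.6)
```

```text
roll -0.00 slide [0.01 0.02 0.75] th0 2.6 pos [0.5963 0.0127 0.04  ]
```

Emit:
apply_moves(commands=[{"gripper": 0.35, "slide": [0, 0, 0.4], "roll": 0}, {"gripper": 0.4, "slide": [0, 0, 0.35], "roll": 0}, {"gripper": 0.5, "slide": [0, 0, 0], "roll": 0}, {"gripper": 0.5, "slide": [0, 0, 0], "roll": 0}])

```text
t: 44.85
tcp_pos: [0.5964, 0.0132, 0.0177]
orientation: [1.0, 0.023, -0.0, 0.0]
contact_force: [0.0, 0.9, -0.0]
finger_gap: 0.499
grip_force: 0.0
```

Emit:
apply_moves(commands=[{"gripper": 1, "slide": [0, 0, 0], "roll": 0}, {"gripper": 1, "slide": [0, 0, 0], "roll": 0}, {"gripper": 1, "slide": [0, 0, 0], "roll": 0}, {"gripper": 1, "slide": [0, 0, 0], "roll": 0}, {"gripper": 1, "slide": [0, 0, 0], "roll": 0}])

```text
t: 45.35
tcp_pos: [0.5971, 0.0133, 0.0186]
orientation: [1.0, 0.023, 0.001, -0.0]
contact_force: [-0.6, 1.1, 5.8]
finger_gap: 0.264
grip_force: 59.6
```

Emit:
apply_moves(commands=[{"gripper": 1, "slide": [0, 0, -0.3], "roll": 0}, {"gripper": 1, "slide": [0, 0, -1], "roll": 0}, {"gripper": 1, "slide": [0, 0, -1], "roll": 0}, {"gripper": 1, "slide": [0, 0, -0.6], "roll": 0}, {"gripper": 1, "slide": [0, 0, 0], "roll": 0}])

```text
t: 45.85
tcp_pos: [0.5984, 0.0134, 0.1081]
orientation: [1.0, 0.023, 0.002, -0.0]
contact_force: [0.6, 1.1, -0.5]
finger_gap: 0.266
grip_force: 60.6
```

Run:
```python
from h import *
plan(.4995,-.2752,.10,-3.2);st()
```

```text
roll 1.01 slide [-2.75  9.79  0.27] th0 2.6 pos [0.5984 0.0134 0.1081]
{'t': 45.85, 'tcp_pos': [0.598, 0.013, 0.108], 'contact_force': [0.646, 1.08, -0.526], 'finger_gap': 0.266, 'grip_force': 60.571}
```

Emit:
apply_moves(commands=[{"gripper": 1, "slide": [0, 0, 0], "roll": 1}, {"gripper": 1, "slide": [-0.27, 1, 0], "roll": 0}, {"gripper": 1, "slide": [-0.27, 1, 0], "roll": 0}, {"gripper": 1, "slide": [-0.27, 1, 0], "roll": 0}, {"gripper": 1, "slide": [-0.27, 1, 0], "roll": 0}])

```text
t: 46.35
tcp_pos: [0.5565, -0.1059, 0.1041]
orientation: [1.0, -0.027, -0.001, 0.0]
contact_force: [-0.2, -0.8, -1.0]
finger_gap: 0.267
grip_force: 60.6
```

Emit:
apply_moves(commands=[{"gripper": 1, "slide": [-0.27, 1, 0], "roll": 0}, {"gripper": 1, "slide": [-0.27, 1, 0], "roll": 0}, {"gripper": 1, "slide": [-0.27, 1, 0], "roll": 0}, {"gripper": 1, "slide": [-0.27, 1, 0], "roll": 0}, {"gripper": 1, "slide": [-0.27, 1, 0], "roll": 0}])

```text
t: 46.85
tcp_pos: [0.508, -0.2533, 0.1041]
orientation: [1.0, -0.027, -0.001, -0.0]
contact_force: [-0.1, 0.3, -0.3]
finger_gap: 0.26
grip_force: 60.6
```

Emit:
apply_moves(commands=[{"gripper": 1, "slide": [-0.27, 0.8, 0.3], "roll": 0}, {"gripper": 1, "slide": [0, 0, 0.5], "roll": 0}, {"gripper": 1, "slide": [0, 0, 0.4], "roll": 0}, {"gripper": 1, "slide": [0, 0, 0], "roll": 0}, {"gripper": 1, "slide": [0, 0, 0], "roll": 0}])

```text
t: 47.35
tcp_pos: [0.4999, -0.2749, 0.0686]
orientation: [1.0, -0.026, -0.001, -0.0]
contact_force: [0.5, 0.1, -0.4]
finger_gap: 0.266
grip_force: 60.6
```

Run:
```python
from h import *
st();plan(.4995,-.2752,.0205,-3.2)
```

```text
{'t': 47.35, 'tcp_pos': [0.5, -0.275, 0.069], 'contact_force': [0.547, 0.058, -0.378], 'finger_gap': 0.266, 'grip_force': 60.573}
roll 0.03 slide [-0.01  0.01  1.6 ] th0 -3.0 pos [ 0.4999 -0.2749  0.0686]
```

Emit:
apply_moves(commands=[{"gripper": 1, "slide": [0, 0, 0.5], "roll": 0.03}, {"gripper": 1, "slide": [0, 0, 0.5], "roll": 0}, {"gripper": 1, "slide": [0, 0, 0.45], "roll": 0}, {"gripper": 1, "slide": [0, 0, 0], "roll": 0}, {"gripper": 1, "slide": [0, 0, 0], "roll": 0}])

```text
t: 47.85
tcp_pos: [0.5001, -0.2757, 0.0257]
orientation: [1.0, -0.028, -0.0, -0.0]
contact_force: [0.8, -0.1, 0.7]
finger_gap: 0.266
grip_force: 60.6
```

Run:
```python
from h import *
st();plan(.4995,-.2752,.0205,-3.2)
```

```text
{'t': 47.85, 'tcp_pos': [0.5, -0.276, 0.026], 'contact_force': [0.756, -0.133, 0.733], 'finger_gap': 0.266, 'grip_force': 60.575}
roll -0.01 slide [-0.02 -0.02  0.17] th0 -3.2 pos [ 0.5001 -0.2757  0.0257]
```

Emit:
apply_moves(commands=[{"gripper": 1, "slide": [-0.02, -0.02, 0.1], "roll": 0}, {"gripper": 1, "slide": [0, 0, 0.07], "roll": 0}, {"gripper": 1, "slide": [0, 0, 0.03], "roll": 0}, {"gripper": 1, "slide": [0, 0, 0], "roll": 0}])

```text
t: 48.25
tcp_pos: [0.4997, -0.2754, 0.0206]
orientation: [1.0, -0.029, 0.001, 0.0]
contact_force: [-1.6, 1.5, 10.1]
finger_gap: 0.26
grip_force: 61.9
```

Emit:
apply_moves(commands=[{"gripper": 0.35, "slide": [0, 0, 0], "roll": 0}, {"gripper": 0.35, "slide": [0, 0, 0], "roll": 0}, {"gripper": 0.35, "slide": [0, 0, 0], "roll": 0}, {"gripper": 0.35, "slide": [0, 0, -0.3], "roll": 0}, {"gripper": 0.35, "slide": [0, 0, -0.8], "roll": 0}])

```text
t: 48.75
tcp_pos: [0.4978, -0.2747, 0.0515]
orientation: [1.0, -0.029, -0.002, -0.001]
contact_force: [-0.1, -0.1, 0.1]
finger_gap: 0.647
grip_force: 0.0
```

Emit:
apply_moves(commands=[{"gripper": 0.35, "slide": [0, 0, -1], "roll": 0}, {"gripper": 0.35, "slide": [0.2, -1, -0.6], "roll": 0}, {"gripper": 0.35, "slide": [0.2, -1, 0], "roll": 0}, {"gripper": 0.35, "slide": [0.2, -1, 0], "roll": 0}, {"gripper": 0.35, "slide": [0.2, -1, 0], "roll": 0}])

```text
t: 49.25
tcp_pos: [0.5305, -0.1559, 0.1014]
orientation: [1.0, -0.029, 0.001, 0.0]
contact_force: [-0.4, -1.3, 0.2]
finger_gap: 0.652
grip_force: 0.0
```

Emit:
apply_moves(commands=[{"gripper": 0.35, "slide": [0.2, -1, 0], "roll": 0}, {"gripper": 0.35, "slide": [0.2, -1, 0], "roll": 0}, {"gripper": 0.35, "slide": [0.2, -1, 0], "roll": 0}, {"gripper": 0.35, "slide": [0.2, -1, 0], "roll": 0}, {"gripper": 0.35, "slide": [0.2, -1, 0], "roll": 0}])

```text
t: 49.75
tcp_pos: [0.5689, -0.0076, 0.1012]
orientation: [1.0, -0.029, 0.0, 0.0]
contact_force: [0.9, -1.2, 0.4]
finger_gap: 0.653
grip_force: 0.0
```

Emit:
apply_moves(commands=[{"gripper": 0.35, "slide": [0.2, -1, 0], "roll": -1}, {"gripper": 0.35, "slide": [0.2, -1, 0], "roll": 0}, {"gripper": 0.35, "slide": [0.2, -1, 0], "roll": 0}, {"gripper": 0.35, "slide": [0.2, -0.8, 0], "roll": 0}, {"gripper": 0.35, "slide": [0, 0, 0], "roll": 0}])

```text
t: 50.25
tcp_pos: [0.591, 0.1106, 0.1012]
orientation: [1.0, 0.024, 0.001, -0.001]
contact_force: [0.3, -0.3, -0.4]
finger_gap: 0.648
grip_force: 0.0
```

Run:
```python
from h import *
st()
t,d=snap("top",22);ps,ds=snap("side",22)
[print("T",b) for b in tops("top",t,d,(.35,.65,-.45,-.2),.030,.046)]
[print("B",b) for b in tops("top",t,d,(.35,.65,-.45,-.2),.0085,.05)]
[print("S",b) for b in bars("side",ps,ds,(.35,.8,-.45,.25),.03,.046)]
[print("M",b) for b in tops("top",t,d,(.5,.66,0.05,.2),.029,.046)]
cv2.imwrite("pics/b2.png",cv2.resize(t[160:260,380:470,::-1],None,fx=5,fy=5,interpolation=3))
plan(.5913,.1280,.0175,2.6)
```

```text
{'t': 50.25, 'tcp_pos': [0.591, 0.111, 0.101], 'contact_force': [0.3, -0.287, -0.446], 'finger_gap': 0.648, 'grip_force': 0.0}
T ([0.4961, -0.2762], [0.4968, -0.2762], 0.0392, 175.8, [25, 119], 331)
T ([0.4937, -0.3596], [0.4928, -0.3595], 0.0395, 175.9, [27, 118], 341)
B ([0.4921, -0.3195], [0.4927, -0.3192], 0.0164, 177.6, [138, 200], 2870)
S ([0.5925, 0.1226], [0.5932, 0.1226], np.float64(0.0358), np.float64(3.0), [32, 119], 407)
S ([0.5015, -0.2784], [0.5018, -0.2784], np.float64(0.0378), np.float64(-3.3), [29, 119], 1355)
S ([0.5059, -0.35], [0.4982, -0.3483], np.float64(0.0378), np.float64(-4.1), [5, 118], 284)
M ([0.5321, 0.1305], [0.5398, 0.1355], 0.0361, 144.9, [49, 53], 130)
roll -0.01 slide [ 0.06 -0.74  2.78] th0 2.5 pos [0.5907 0.1057 0.1008]
```

View pics/b2.png

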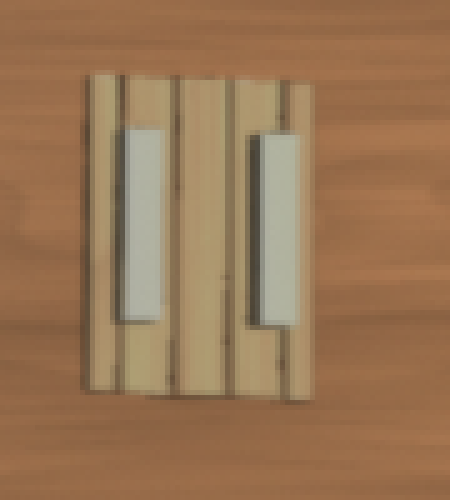

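Emit:
apply_moves(commands=[{"gripper": 0.35, "slide": [0.12, -0.74, 0.5], "roll": 0}, {"gripper": 0.35, "slide": [0, 0, 0.6], "roll": 0}, {"gripper": 0.35, "slide": [0, 0, 0.6], "roll": 0}, {"gripper": 0.35, "slide": [0, 0, 0], "roll": 0}, {"gripper": 0.35, "slide": [0, 0, 0], "roll": 0}])

```text
t: 50.85
tcp_pos: [0.5934, 0.1263, 0.0498]
orientation: [1.0, 0.021, -0.0, 0.0]
contact_force: [0.5, -0.1, 1.2]
finger_gap: 0.647
grip_force: 0.0
```

Run:
```python
from h import *
plan(.593,.1280,.0175,2.6)
# board / bar centres from sharp colour edges in the clear top view
t,d=load("top",22);g=cv2.cvtColor(t,cv2.COLOR_RGB2LAB).astype(int)
q=t.astype(int);m=np.zeros(q.shape[:2],np.uint8)
R=slice(165,250),slice(385,455)
print(q[207,392:450:2].tolist())
bar=((q[...,0]-q[...,2])<22)&(q.min(-1)>110);bd=((q[...,1]-q[...,2])>25)&(q[...,1]>105)
for nm,mm,z in(("bar",bar,.038),("board",bd|bar,.014)):
    m=np.zeros_like(mm,np.uint8);m[R]=mm[R];m=cv2.morphologyEx(m,cv2.MORPH_CLOSE,np.ones((5,5)) if nm=="board" else np.ones((1,1)))
    for c in cv2.findContours(m,0,2)[0]:
        if cv2.contourArea(c)<80: continue
        r=cv2.minAreaRect((ray("top",c[:,0],z)[:,:2]*1000).astype(np.float32));print(nm,np.round(r[0],1),np.round(r[1],0),round(r[2],1))
```

```text
roll -0.04 slide [-0.01 -0.06  1.08] th0 2.4 pos [0.5934 0.1263 0.0498]
[[153, 108, 74], [152, 107, 74], [126, 90, 63], [145, 121, 89], [174, 149, 110], [131, 113, 85], [94, 88, 74], [173, 174, 161], [176, 178, 162], [176, 177, 160], [169, 157, 131], [136, 114, 83], [163, 135, 99], [174, 149, 110], [175, 152, 111], [173, 152, 111], [171, 149, 109], [134, 113, 83], [169, 148, 109], [79, 71, 56], [144, 145, 133], [176, 177, 159], [177, 178, 159], [176, 176, 156], [173, 149, 114], [155, 122, 87], [150, 106, 72], [150, 106, 72], [153, 108, 72]]
bar [ 497.4 -357.9] [ 18. 115.] 87.2
bar [ 501.5 -275.5] [ 18. 115.] 87.6
board [ 497.4 -320.1] [217. 265.] 87.9
```

Emit:
apply_moves(commands=[{"gripper": 0.35, "slide": [0, -0.05, 0.5], "roll": 0}, {"gripper": 0.4, "slide": [0, 0, 0.4], "roll": 0}, {"gripper": 0.5, "slide": [0, 0, 0.15], "roll": 0}, {"gripper": 0.5, "slide": [0, 0, 0], "roll": 0}, {"gripper": 0.5, "slide": [0, 0, 0], "roll": 0}])

```text
t: 51.35
tcp_pos: [0.5934, 0.1292, 0.018]
orientation: [1.0, 0.021, -0.0, 0.0]
contact_force: [0.8, 0.4, 0.5]
finger_gap: 0.502
grip_force: 0.0
```

Emit:
apply_moves(commands=[{"gripper": 1, "slide": [0, 0, 0], "roll": 0}, {"gripper": 1, "slide": [0, 0, 0], "roll": 0}, {"gripper": 1, "slide": [0, 0, 0], "roll": 0}, {"gripper": 1, "slide": [0, 0, 0], "roll": 0}, {"gripper": 1, "slide": [0, 0, 0], "roll": 0}])

```text
t: 51.85
tcp_pos: [0.5938, 0.1295, 0.0187]
orientation: [1.0, 0.021, 0.001, -0.0]
contact_force: [-0.3, -1.6, 5.6]
finger_gap: 0.269
grip_force: 59.7
```

Emit:
apply_moves(commands=[{"gripper": 1, "slide": [0, 0, -0.3], "roll": 0}, {"gripper": 1, "slide": [0, 0, -1], "roll": 0}, {"gripper": 1, "slide": [0, 0, -1], "roll": 0}, {"gripper": 1, "slide": [0, 0, -1], "roll": 0}, {"gripper": 1, "slide": [0, 0, 0], "roll": 0}])

```text
t: 52.35
tcp_pos: [0.5958, 0.13, 0.1217]
orientation: [1.0, 0.021, 0.003, -0.001]
contact_force: [0.7, 0.5, -0.1]
finger_gap: 0.259
grip_force: 60.4
```

Run:
```python
from h import *
plan(.539,-.321,.12,2.6);plan(.539,-.321,.12,86.8);st()
```

```text
roll -0.03 slide [-2.57 14.93  0.06] th0 2.4 pos [0.5958 0.13   0.1217]
roll -14.72 slide [-15.12  -1.05   0.06] th0 2.4 pos [0.5958 0.13   0.1217]
{'t': 52.35, 'tcp_pos': [0.596, 0.13, 0.122], 'contact_force': [0.741, 0.502, -0.099], 'finger_gap': 0.259, 'grip_force': 60.375}
```

Emit:
apply_moves(commands=[{"gripper": 1, "slide": [0, 0, 0], "roll": -1}, {"gripper": 1, "slide": [0, 0, 0], "roll": -1}, {"gripper": 1, "slide": [0, 0, 0], "roll": -1}, {"gripper": 1, "slide": [0, 0, 0], "roll": -1}, {"gripper": 1, "slide": [0, 0, 0], "roll": -1}])

```text
t: 52.85
tcp_pos: [0.5929, 0.1291, 0.1167]
orientation: [0.963, 0.27, -0.0, 0.0]
contact_force: [0.4, 0.2, -0.7]
finger_gap: 0.261
grip_force: 60.4
```

Emit:
apply_moves(commands=[{"gripper": 1, "slide": [0, 0, 0], "roll": -1}, {"gripper": 1, "slide": [0, 0, 0], "roll": -1}, {"gripper": 1, "slide": [0, 0, 0], "roll": -1}, {"gripper": 1, "slide": [0, 0, 0], "roll": -1}, {"gripper": 1, "slide": [0, 0, 0], "roll": -1}])

```text
t: 53.35
tcp_pos: [0.5929, 0.129, 0.1166]
orientation: [0.866, 0.5, -0.0, -0.0]
contact_force: [0.2, 0.5, -1.7]
finger_gap: 0.264
grip_force: 60.4
```

Emit:
apply_moves(commands=[{"gripper": 1, "slide": [0, 0, 0], "roll": -1}, {"gripper": 1, "slide": [0, 0, 0], "roll": -1}, {"gripper": 1, "slide": [0, 0, 0], "roll": -1}, {"gripper": 1, "slide": [0, 0, 0], "roll": -1}, {"gripper": 1, "slide": [0, 0, 0], "roll": -0.7}])

```text
t: 53.85
tcp_pos: [0.5929, 0.129, 0.1166]
orientation: [0.726, 0.688, -0.0, -0.0]
contact_force: [-0.3, 0.6, 0.2]
finger_gap: 0.268
grip_force: 60.4
```

Emit:
apply_moves(commands=[{"gripper": 1, "slide": [-1, 0, 0], "roll": 0}, {"gripper": 1, "slide": [-1, 0, 0], "roll": 0}, {"gripper": 1, "slide": [-1, 0, 0], "roll": 0}, {"gripper": 1, "slide": [-1, 0, 0], "roll": 0}, {"gripper": 1, "slide": [-1, 0, 0], "roll": 0}])

```text
t: 54.35
tcp_pos: [0.584, -0.0218, 0.1167]
orientation: [0.727, 0.686, -0.0, -0.0]
contact_force: [-0.3, 0.1, -0.0]
finger_gap: 0.267
grip_force: 60.4
```

Emit:
apply_moves(commands=[{"gripper": 1, "slide": [-1, 0, 0], "roll": 0}, {"gripper": 1, "slide": [-1, 0, 0], "roll": 0}, {"gripper": 1, "slide": [-1, 0, 0], "roll": 0}, {"gripper": 1, "slide": [-1, 0, 0], "roll": 0}, {"gripper": 1, "slide": [-1, 0, 0], "roll": 0}])

```text
t: 54.85
tcp_pos: [0.5752, -0.1715, 0.1167]
orientation: [0.727, 0.686, -0.0, -0.0]
contact_force: [-0.1, -0.5, -0.0]
finger_gap: 0.264
grip_force: 60.4
```

Emit:
apply_moves(commands=[{"gripper": 1, "slide": [-1, -0.4, 0], "roll": 0}, {"gripper": 1, "slide": [-1, -0.4, 0], "roll": 0}, {"gripper": 1, "slide": [-1, -0.2, 0], "roll": 0}, {"gripper": 1, "slide": [-1, 0, 0], "roll": 0}, {"gripper": 1, "slide": [-0.9, 0, 0], "roll": 0}])

```text
t: 55.35
tcp_pos: [0.5363, -0.317, 0.1167]
orientation: [0.728, 0.686, -0.0, -0.0]
contact_force: [0.9, 0.2, -0.6]
finger_gap: 0.265
grip_force: 60.4
```

Run:
```python
from h import *
st();s0=snap("side",23);plan(.539,-.321,.0447,86.8)
[print("S",b) for b in bars("side",*s0,(.35,.8,-.45,-.2),.03,.05)]
```

```text
{'t': 55.35, 'tcp_pos': [0.536, -0.317, 0.117], 'contact_force': [0.875, 0.224, -0.606], 'finger_gap': 0.265, 'grip_force': 60.367}
roll -0.08 slide [0.07 0.12 2.39] th0 86.3 pos [ 0.5352 -0.3229  0.1164]
S ([0.4854, -0.278], [0.4884, -0.2778], np.float64(0.0377), np.float64(-5.6), [29, 92], 990)
S ([0.5057, -0.35], [0.4982, -0.3483], np.float64(0.0379), np.float64(-4.1), [5, 118], 283)
```

Emit:
apply_moves(commands=[{"gripper": 1, "slide": [0.07, 0.12, 0.4], "roll": -0.08}, {"gripper": 1, "slide": [0, 0, 0.6], "roll": 0}, {"gripper": 1, "slide": [0, 0, 0.5], "roll": 0}, {"gripper": 1, "slide": [0, 0, 0.2], "roll": 0}, {"gripper": 1, "slide": [0, 0, 0], "roll": 0}])

```text
t: 55.9
tcp_pos: [0.5405, -0.3124, 0.0647]
orientation: [0.724, 0.69, -0.0, -0.001]
contact_force: [-0.6, -0.1, -0.6]
finger_gap: 0.262
grip_force: 60.4
```

Run:
```python
from h import *
st();plan(.539,-.321,.0447,86.8)
```

```text
{'t': 55.9, 'tcp_pos': [0.54, -0.312, 0.065], 'contact_force': [-0.596, -0.145, -0.631], 'finger_gap': 0.262, 'grip_force': 60.366}
roll 0.07 slide [-0.29 -0.03  0.67] th0 87.2 pos [ 0.5405 -0.3124  0.0647]
```

Emit:
apply_moves(commands=[{"gripper": 1, "slide": [-0.25, 0, 0], "roll": 0.05}, {"gripper": 1, "slide": [0, 0, 0], "roll": 0}, {"gripper": 1, "slide": [0, 0, 0], "roll": 0}, {"gripper": 1, "slide": [0, 0, 0.3], "roll": 0}, {"gripper": 1, "slide": [0, 0, 0], "roll": 0}])

```text
t: 56.4
tcp_pos: [0.5401, -0.3206, 0.0559]
orientation: [0.726, 0.687, -0.0, -0.001]
contact_force: [-0.7, 0.6, -1.0]
finger_gap: 0.263
grip_force: 60.4
```

Run:
```python
from h import *
st();plan(.539,-.321,.0447,86.8)
```

```text
{'t': 56.4, 'tcp_pos': [0.54, -0.321, 0.056], 'contact_force': [-0.668, 0.58, -0.964], 'finger_gap': 0.263, 'grip_force': 60.365}
roll 0.01 slide [-0.02 -0.03  0.37] th0 86.8 pos [ 0.5401 -0.3206  0.0559]
```

Emit:
apply_moves(commands=[{"gripper": 1, "slide": [0, -0.03, 0.2], "roll": 0}, {"gripper": 1, "slide": [0, 0, 0.1], "roll": 0}, {"gripper": 1, "slide": [0, 0, 0.05], "roll": 0}, {"gripper": 1, "slide": [0, 0, 0], "roll": 0}])

```text
t: 56.8
tcp_pos: [0.5397, -0.3207, 0.0462]
orientation: [0.726, 0.687, -0.0, -0.0]
contact_force: [0.7, -0.8, -0.2]
finger_gap: 0.266
grip_force: 60.4
```

Emit:
apply_moves(commands=[{"gripper": 1, "slide": [0, 0, 0.03], "roll": 0}, {"gripper": 1, "slide": [0, 0, 0], "roll": 0}])

```text
t: 57.0
tcp_pos: [0.5399, -0.3208, 0.0457]
orientation: [0.726, 0.687, 0.0, 0.0]
contact_force: [0.0, 0.1, -0.4]
finger_gap: 0.264
grip_force: 60.4
```

Emit:
apply_moves(commands=[{"gripper": 1, "slide": [0, 0, 0.04], "roll": 0}, {"gripper": 1, "slide": [0, 0, 0], "roll": 0}])

```text
t: 57.2
tcp_pos: [0.5401, -0.3209, 0.0449]
orientation: [0.726, 0.687, 0.0, 0.0]
contact_force: [-0.8, 0.2, 3.0]
finger_gap: 0.266
grip_force: 61.0
```

Emit:
apply_moves(commands=[{"gripper": 1, "slide": [0, 0, 0.02], "roll": 0}, {"gripper": 1, "slide": [0, 0, 0], "roll": 0}])

```text
t: 57.4
tcp_pos: [0.5402, -0.3208, 0.0447]
orientation: [0.726, 0.687, 0.0, 0.0]
contact_force: [-2.8, 1.9, 9.2]
finger_gap: 0.265
grip_force: 61.6
```

Contact made; release, lift, and move off for a clear view.

Emit:
apply_moves(commands=[{"gripper": 0.35, "slide": [0, 0, 0], "roll": 0}, {"gripper": 0.35, "slide": [0, 0, 0], "roll": 0}, {"gripper": 0.35, "slide": [0, 0, 0], "roll": 0}, {"gripper": 0.35, "slide": [0, 0, -0.3], "roll": 0}, {"gripper": 0.35, "slide": [0, 0, -0.8], "roll": 0}])

```text
t: 57.9
tcp_pos: [0.5384, -0.3202, 0.0755]
orientation: [0.726, 0.687, -0.001, -0.002]
contact_force: [0.3, -0.2, -0.1]
finger_gap: 0.65
grip_force: 0.0
```

Emit:
apply_moves(commands=[{"gripper": 0.35, "slide": [0, 0, -1], "roll": 0}, {"gripper": 0.35, "slide": [0, 0, -1], "roll": 0}, {"gripper": 0.35, "slide": [1, 0, 0], "roll": 0}, {"gripper": 0.35, "slide": [1, 0, 0], "roll": 0}, {"gripper": 0.35, "slide": [1, 0, 0], "roll": 0}])

```text
t: 58.4
tcp_pos: [0.545, -0.2301, 0.1378]
orientation: [0.727, 0.687, 0.0, 0.001]
contact_force: [0.4, 0.3, 0.5]
finger_gap: 0.65
grip_force: 0.0
```

Emit:
apply_moves(commands=[{"gripper": 0.35, "slide": [1, 0, 0], "roll": 0}, {"gripper": 0.35, "slide": [1, 0, 0], "roll": 0}, {"gripper": 0.35, "slide": [1, 0, 0], "roll": 0}, {"gripper": 0.35, "slide": [1, 0, 0], "roll": 0}, {"gripper": 0.35, "slide": [1, 0, 0], "roll": 0}])

```text
t: 58.9
tcp_pos: [0.5532, -0.0799, 0.1375]
orientation: [0.726, 0.687, 0.0, 0.0]
contact_force: [0.6, 0.2, -0.2]
finger_gap: 0.647
grip_force: 0.0
```

Emit:
apply_moves(commands=[{"gripper": 0.35, "slide": [1, 0, 0], "roll": 0}, {"gripper": 0.35, "slide": [1, 0, 0], "roll": 0}, {"gripper": 0.35, "slide": [1, 0, 0], "roll": 0}, {"gripper": 0.35, "slide": [1, 0, 0], "roll": 0}, {"gripper": 0.35, "slide": [1, 0, 0], "roll": 0}])

```text
t: 59.4
tcp_pos: [0.5614, 0.0699, 0.1375]
orientation: [0.726, 0.687, 0.0, 0.0]
contact_force: [-0.3, -0.5, -0.4]
finger_gap: 0.651
grip_force: 0.0
```

Run:
```python
from h import *
st()
t,d=snap("top",24);ps,ds=snap("side",24)
[print("T2",b) for b in tops("top",t,d,(.35,.65,-.45,-.2),.054,.075)]
[print("T1",b) for b in tops("top",t,d,(.35,.65,-.45,-.2),.030,.046)]
[print("S",b) for b in bars("side",ps,ds,(.35,.65,-.45,-.2),.03,.075)]
a=cv2.resize(t[160:260,380:470,::-1],(405,450),interpolation=3)
b=cv2.resize(ps[290:420,210:340+50,::-1],(395,285),interpolation=3)
c=np.zeros((450,800,3),np.uint8);c[:,:405]=a;c[:285,405:]=b;cv2.imwrite("pics/fin.png",c)
```

```text
{'t': 59.4, 'tcp_pos': [0.561, 0.07, 0.138], 'contact_force': [-0.273, -0.549, -0.393], 'finger_gap': 0.651, 'grip_force': 0.0}
T2 ([0.5353, -0.3206], [0.5353, -0.3196], 0.0632, 87.0, [25, 120], 335)
T1 ([0.4954, -0.277], [0.4922, -0.2762], 0.0393, 1.6, [21, 65], 156)
T1 ([0.478, -0.3584], [0.4772, -0.3581], 0.039, 175.0, [28, 87], 257)
S ([0.5154, -0.3029], [0.4996, -0.3037], np.float64(0.0486), np.float64(-32.2), [107, 117], 2575)
```

View pics/fin.png

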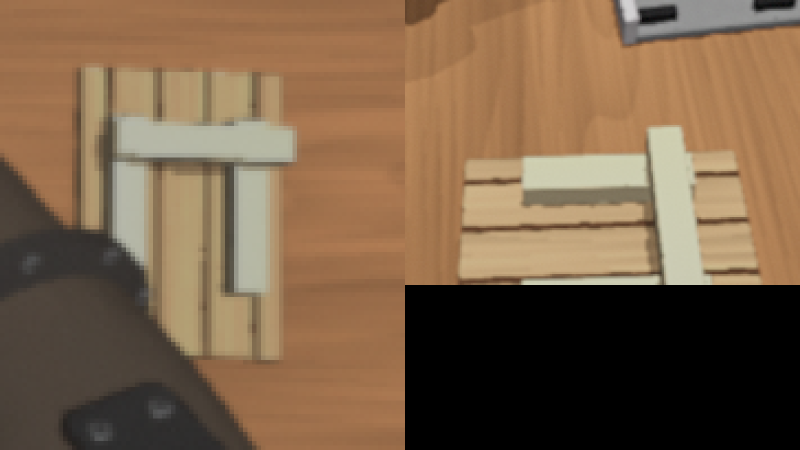

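```bash
python3 -c "
from cell import *
print(sign_off())"
```

```text
the job is handed in; nothing more can be done
None
```

All three bars on the tray were stamped together and stacked crosswise on the board, two along its long side and one across on top, within about 3 mm by camera, and the job was handed in at about 59 s; no verdict came back.

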